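Hang the work lamp in the low charging cabinet

ROBOT

A 6-joint arm with a two-finger parallel gripper is mounted at the origin on the work surface. World frame = base frame: x ahead of the robot, y to its left, z up, the work surface at z = 0. Lengths are in m, angles in degrees, forces in N, time in s.
With the tool pointing down it reaches from about 0.375 to 0.9 m from the base axis. Payload 3.1 kg.
Tool frame: the origin (TCP) lies at the very end of the fingers, on their centre line; the grasp point (between the pads) lies 19 mm behind it; z points along the fingers, y is the direction in which the jaws open and shut (so a half turn about z gives the same grasp; the last joint's range is limited). The gripper opens to 87 mm and grips with 3 to 60 N. Pads are 19 mm wide; open, the fingers measure 117 mm over their backs; the gripper's body (75 mm by 190 mm) begins 51 mm behind the grasp point.
Start: joints at [-10.227, 30.224, 82.088, -0, 67.689, -10.227], TCP at [0.625, 0, 0.223] pointing down, gripper open.
Joint ranges: [-176.69, 176.69], [-43.24, 126.21], [12.49, 139.97], [-82, 262], [0, 151.66], [-163.58, 163.58]. Speed limits (degrees/s): [159.86, 159.86, 180, 180, 180, 180].

INTERFACE

Orientations are given as a 3x3 rotation matrix whose columns are the frame's x, y, z axes.
In Python, from rig import read_state, capture, hand_in gives the robot as it stands. The module is installed in compiled form; this text tells all that it offers.
- The arm moves only by the tool send_rows, never from a script. Its argument "moves" is one flat list of numbers, 7 for each row, row after row: the turn, a rotation vector about the world's x, y, z in degrees, then the shift along the world's x, y, z in cm, then the gripper's target within -1 to 1 (fully open at 1, half-way at 0, shut at -1). In form: [rx, ry, rz, tx, ty, tz, hand, rx, ry, rz, tx, ty, tz, hand, ...]. A call has 1 to 20 rows; each row shifts and turns the commanded pose from where the row before left it; what a row does not reach is not made up. A row lasts 1/10 s, in which the tool goes at most 50 mm and 8.59 degrees, less where a joint would pass 70% of its speed; a pose out of reach is approached as far as the arm can. A call with a gripper value outside its range is refused whole. The fingers move at their own pace and stop on an object; the grip force is fixed at half the most. Time passes only in rows, so rows that do not move let the fingers close. It gives the time, the measured TCP pose, the force and the opening at its end, in the units of the state.
- read_state(): the state, without advancing time (a new reading comes with each control period).
- capture(name): name is "scene" or "side" or "wrist"; returns a dict with "pixels" (480x640x3 uint8, red, green, blue), "vertical_fov" (degrees; the focal length in pixels is half the picture's height over the tangent of half this angle, whatever the lens; pixels are square), "cx", "cy" (the principal point, pixels), "rvec" (rotation vector, rad) and "tvec" (3), from world to camera coordinates, as OpenCV has them. Camera axes: x right, y down, z forward; pixel columns grow to the right and rows downward; lengths in m; the calibration is good to about 2 mm. A picture is of the moment at which its call begins. There is no depth.
- hand_in(): hands the job in, once; it reports no verdict.
The state is a dict: "time_s": time; "joint_positions": joint angles; "qvel": joint speeds; "tau": joint torques, N m; "position": TCP position; "tcp_rot": TCP orientation; "force": force on the tool from outside, world axes, zero at the start; "moment": the same for the moment, N m; "opening": opening from 0.0 (shut) to 1.0 (fully open).
Only numpy, scipy, OpenCV 4.12 (cv2) and the standard library are available. Lean on these libraries where they do the work, as an engineer would, in place of code of your own. Each camera call takes 0.05 s, during which the arm holds its last target.

TASK

Pick up the cordless work lamp by its rubber grip and hang it by its eye on the hook deep inside the low charging cabinet: tilt it eye end up to pass under the front lip, bring the eye over the upturned end of the hook and set it down until the hook carries the weight while you still hold it, swing the grip down until the battery block leans on the back strip, and only then let go. Be gentle: never press or knock the lamp against the cabinet (keep well under 12 N), do not bump the cabinet with the robot, and leave the other things on the bench where they are.

Things in the scene. Friction and masses are not known exactly. Their poses are not given: they have to be found in the camera images.
- lamp: Cordless work lamp, about 0.22 kg (varies), standing on its grey battery block 46 x 50 x 70 mm (x, y, z), whose foot (z 0 to 14) sticks out to x 41. Origin: centre of the block's underside; +x points to the eye end, z up. On the block's top lies a straight bar 14 wide, 10 thick (z 70 to 80) to the grip at -x and to the eye at +x.
- lamp_eye (a point): Lamp point, lamp axes: middle of the underside of the eye's end bar (lamp frame x 65, y 0, z 70 mm), which rests on the hook. The flat steel eye (z 70 to 80) has a rectangular opening from x 41 to 61, 26 wide in y; its end bar is x 61 to 69; 38 wide outside.
- lamp_grip (a point): Lamp point, lamp axes: centre of the black rubber grip, a block 50 x 18 x 36 mm (x, y, z) at the end away from the eye (lamp frame x -100, y 0, z 68 mm). Pinch it across its 18 mm.
- lamp_heel (a point): Lamp point, lamp axes: the heel, middle of the end edge of the foot, on the eye side (lamp frame x 41, y 0, z 0). When the lamp hangs, it leans on the cabinet's back strip.
- cabinet: Low grey cabinet fixed to the bench, 134 deep x 236 wide x 235 mm high, front open to its -x, clear roof. Origin: centre of its underside; +x points to the back, z up. Floor top at z 10, corner posts leave y +-107 free, roof underside at z 230; inner face of the 80 mm wide steel back strip at x 60.
- cabinet_lip (a point): Cabinet point, cabinet axes: middle of the lower edge of the front lip that hangs from the roof over the whole width (cabinet frame x -59, y 0, z 194 mm; 6 mm thick). Everything goes in below it. With the lamp held about 27 degrees eye end up, raise it gradually while going in: lip and roof are cleared with the eye underside at z 212 to 216 from x 14 on.
- hook_mid (a point): Cabinet point, cabinet axes: middle of the hook's seat at mid setting (cabinet frame x 38, y 0, z 180 mm). The hook is locked at an unknown height, so the real seat is up to 8 mm higher or lower: see or feel it. Level shank 12 wide, 8 thick, from the plate at x 56 out to an upturned end at x 24 to 30, 20 mm above the seat.
- hook_gap (a point): Cabinet point, cabinet axes: middle of the gap between upturned end and hook plate (cabinet frame x 43, y 0, z 180 mm). Held 27 degrees up, the eye bar goes down into the gap at x 39 to 45. Hung, it lies on the seat in the gap, the eye end about 33 to 38 degrees up and the heel on the back strip.
- adapter: Black laptop power brick 105 x 48 x 30 mm lying on the bench; origin centre of its underside. Leave alone.
- tape: Roll of brown tape, ring 90 mm across and 24 mm high lying flat; origin centre of its underside. Leave alone.

How it is judged:
By the outcome, as a careful person would: the job done as asked, in the order asked, and still so for the second after the job is handed in, with the robot touching nothing.
It also fails if it takes over 72 s, if anything falls off the work surface, if the arm or the gripper's body presses on something with over 40 N, if the wrist force passes 120 N, or if a joint passes its speed limit or range.

## Working session

There is one attempt and no reset: what is moved stays moved. The work goes in short steps, Python scripts to look and compute and a tool call to move; the robot and the scene stay as the last step left them, time stands still between calls to the robot, and variables do not carry over. Pictures are saved under pics/ and viewed, and the job is handed in when it is done.

Besides the shell and the picture viewer there is one more tool, called after "Request:" in YAML: its name, and indented under it one key for each argument. send_rows: Moves the arm, as the interface text tells. Its arguments: {"type":"object","properties":{"moves":{"type":"array","items":{"type":"number"}}},"required":["moves"]}

```bash
mkdir -p pics; cat > h.py <<'E'
import numpy as np, cv2
from rig import read_state, capture
def cam(n):
    c=capture(n); c['pixels']=np.array(c['pixels'])
    f=240/np.tan(np.radians(c['vertical_fov'])/2)
    c['K']=np.array([[f,0,c['cx']],[0,f,c['cy']],[0,0,1]]); c['R']=cv2.Rodrigues(np.array(c['rvec'],float))[0]; c['t']=np.array(c['tvec'],float).ravel()
    return c
def save(c,name): cv2.imwrite('pics/'+name+'.png',c['pixels'][:,:,::-1])
def ray(c,u,v):
    d=c['R'].T@np.linalg.inv(c['K'])@np.array([u,v,1.]); return -c['R'].T@c['t'], d/np.linalg.norm(d)
def onz(c,u,v,z):
    o,d=ray(c,u,v); return o+d*(z-o[2])/d[2]
def proj(c,P):
    P=np.atleast_2d(P); q=(c['K']@(c['R']@P.T+c['t'][:,None])).T; return q[:,:2]/q[:,2:]
def tri(*obs):
    A=np.zeros((3,3));b=np.zeros(3)
    for c,u,v in obs:
        o,d=ray(c,u,v);M=np.eye(3)-np.outer(d,d);A+=M;b+=M@o
    return np.linalg.solve(A,b)
E
python3 - <<'E'
from h import *
for n in ['scene','side','wrist']:
    c=cam(n); save(c,n+'0'); print(n,c['vertical_fov'],ray(c,320,240))
print(read_state())
E
```

```text
scene 47.114059648688 (array([0.93060333, 0.46169808, 1.06025256]), array([-0.34566237, -0.40315422, -0.84733948]))
side 46.41648837576353 (array([-0.19922113, -0.80835239,  0.74293146]), array([ 0.59519021,  0.64009284, -0.48582894]))
wrist 67.35759396794293 (array([0.62468478, 0.06514747, 0.38431325]), array([-3.83499863e-04, -2.49223028e-01, -9.68446041e-01]))
{'time_s': 0.15, 'joint_positions': array([-1.02266627e+01,  3.02681574e+01,  8.21382245e+01, -8.57261557e-04,
        6.76882195e+01, -1.02258190e+01]), 'qvel': array([ 0.00043185, -0.123871  , -0.17613407,  0.00761842, -0.07100158,
       -0.09706069]), 'tau': array([ 9.14956272e-04, -4.40429199e+01, -1.76841742e+01,  6.33679633e-02,
        5.52540855e-02, -1.06930895e-04]), 'position': array([6.24455675e-01, 1.30284105e-04, 2.21788332e-01]), 'tcp_rot': array([[ 9.26060876e-06,  9.99998676e-01, -1.62733126e-03],
       [ 9.99999961e-01, -8.80574898e-06,  2.79519663e-04],
       [ 2.79504963e-04, -1.62733379e-03, -9.99998637e-01]]), 'force': array([-0.27186042, -0.09588759,  0.15479809]), 'moment': array([-0.06076076,  0.05394216, -0.00233628]), 'opening': 1.001846661938461}
```

View pics/scene0.png

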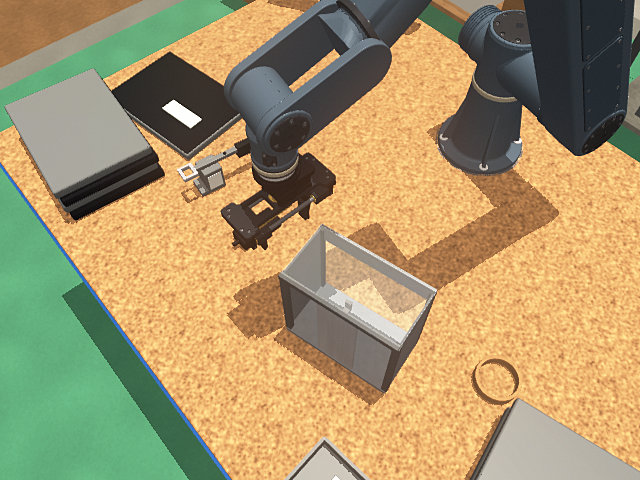

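View pics/side0.png

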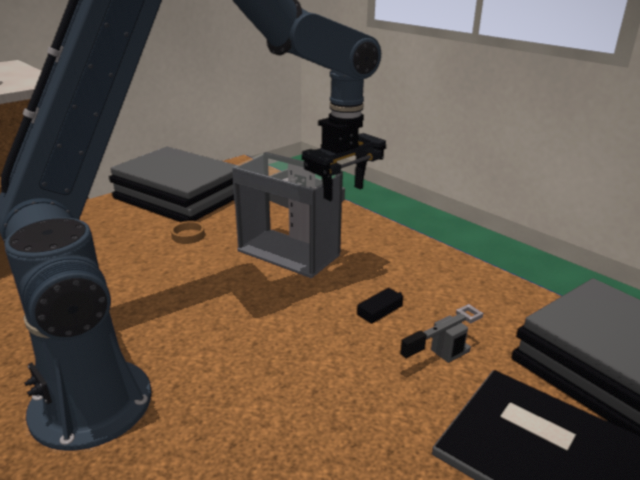

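View pics/wrist0.png

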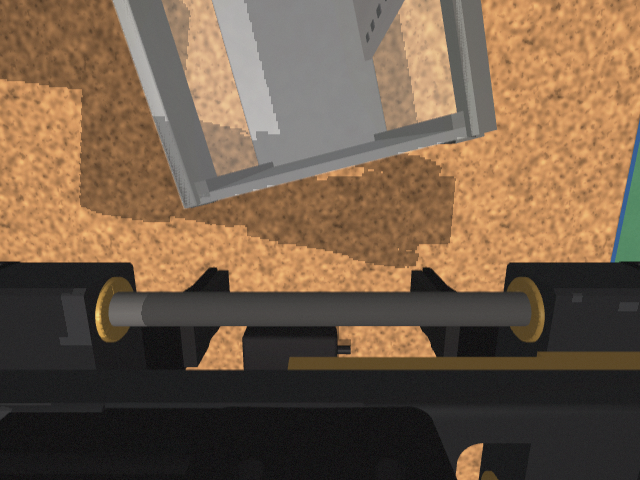

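The scene view shows the lamp near (205,178), partly hidden by the arm, and the cabinet at about (360,305). The side view shows the lamp at (440,335), the brick at (380,305), and the cabinet at (290,215) with its open front facing the robot. I'll zoom in.

```bash
python3 - <<'E'
import cv2
s=cv2.imread('pics/side0.png');a=cv2.resize(s[290:380,390:500],None,fx=5,fy=5,interpolation=2);cv2.imwrite('pics/c1.png',a)
a=cv2.resize(s[145:285,220:360],None,fx=4.2,fy=4.2,interpolation=2);cv2.imwrite('pics/c2.png',a)
s=cv2.imread('pics/scene0.png');a=cv2.resize(s[215:400,265:450],None,fx=3.2,fy=3.2,interpolation=2);cv2.imwrite('pics/c3.png',a)
a=cv2.resize(s[130:220,160:270],None,fx=5,fy=5,interpolation=2);cv2.imwrite('pics/c4.png',a)
E
```

```text
(no output)
```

View pics/c1.png

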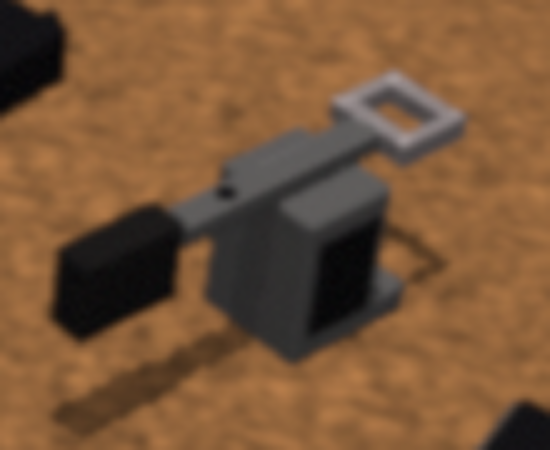

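View pics/c2.png

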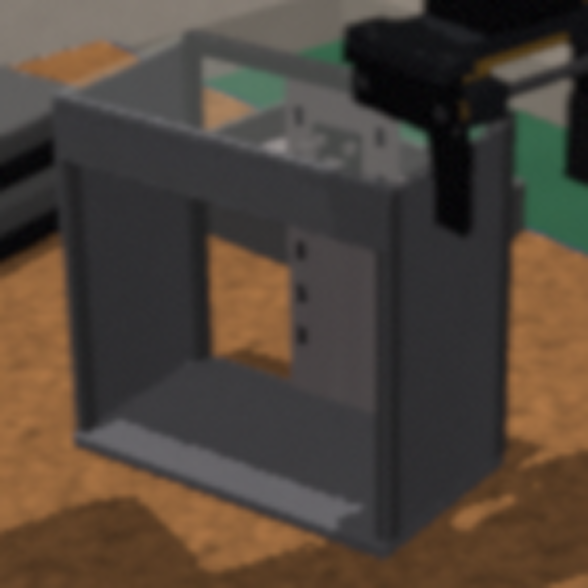

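View pics/c3.png

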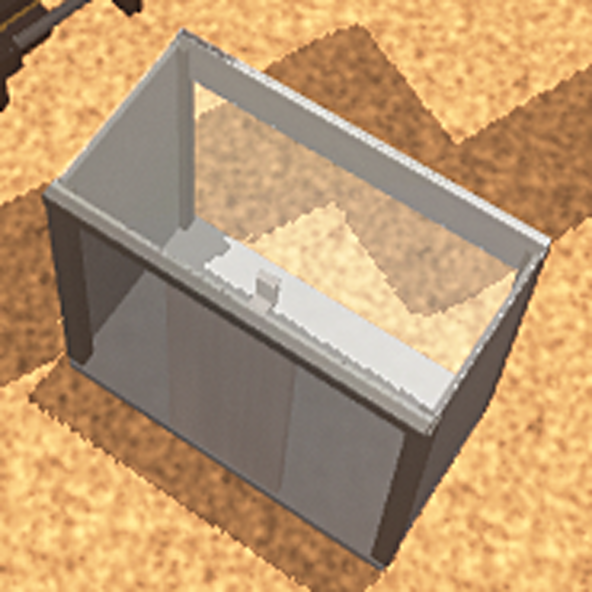

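View pics/c4.png

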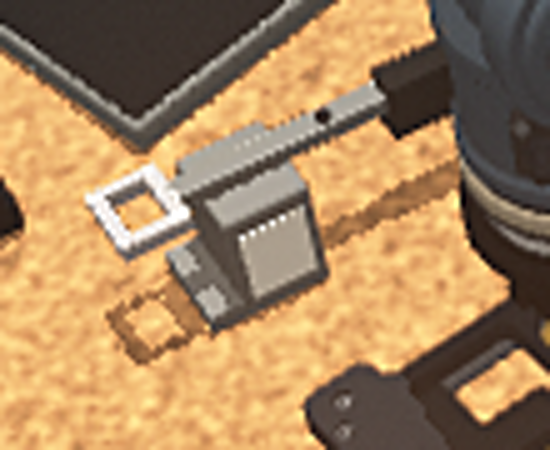

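```bash
cat > m.py <<'E'
from h import *
s=cam('scene'); d=cam('side')
def C(x0,y0,k,pts): return [((u+.5)/k+x0-.5,(v+.5)/k+y0-.5) for u,v in pts]
print('cab top scene (fl? ...)')
T=C(265,215,3.2,[(183,32),(548,243),(432,430),(47,190)])
P=[onz(s,u,v,.235) for u,v in T]; print(np.round(P,4)); print([np.round(np.linalg.norm(P[i]-P[(i+1)%4]),4) for i in range(4)])
print('side')
B=C(220,145,4.2,[(58,98),(398,188),(80,442),(390,553),(190,31)])
for (u,v),z in zip(B,[.235,.235,0,0,.235]): print(np.round(onz(d,u,v,z),4))
print('hook top tip tri-less', [np.round(onz(s,*C(265,215,3.2,[(268,274)])[0],z),4) for z in(.192,.2,.208)])
E1=C(160,130,5,[(150,165),(190,210),(130,248),(88,200)])
print('eye scene',np.round([onz(s,u,v,.08) for u,v in E1],4))
E2=C(390,290,5,[(393,73),(464,118),(405,150),(334,100)])
print('eye side',np.round([onz(d,u,v,.08) for u,v in E2],4))
G=C(390,290,5,[(152,207),(178,225),(82,258),(60,245)])
print('grip side',np.round([onz(d,u,v,.086) for u,v in G],4))
print('screw', onz(s,*C(160,130,5,[(322,116)])[0],.08), onz(d,*C(390,290,5,[(226,191)])[0],.08))
G=C(160,130,5,[(372,70),(400,92)])
print('grip scene',np.round([onz(s,u,v,.086) for u,v in G],4))
E
python3 m.py
```

```text
cab top scene (fl? ...)
[[0.57   0.0467 0.235 ]
 [0.514  0.272  0.235 ]
 [0.6328 0.3043 0.235 ]
 [0.691  0.0749 0.235 ]]
[np.float64(0.2322), np.float64(0.1232), np.float64(0.2366), np.float64(0.1243)]
side
[0.5098 0.2656 0.235 ]
[0.5711 0.0403 0.235 ]
[0.5139 0.2739 0.    ]
[0.5735 0.0483 0.    ]
[0.6351 0.3035 0.235 ]
hook top tip tri-less [array([0.6207, 0.1746, 0.192 ]), array([0.6235, 0.1773, 0.2   ]), array([0.6264, 0.1799, 0.208 ])]
eye scene [[ 0.6184 -0.3621  0.08  ]
 [ 0.6196 -0.3278  0.08  ]
 [ 0.6525 -0.3275  0.08  ]
 [ 0.6514 -0.3636  0.08  ]]
eye side [[ 0.656  -0.3309  0.08  ]
 [ 0.6512 -0.3673  0.08  ]
 [ 0.6161 -0.3637  0.08  ]
 [ 0.6228 -0.3259  0.08  ]]
grip side [[ 0.5082 -0.3248  0.086 ]
 [ 0.507  -0.3379  0.086 ]
 [ 0.4656 -0.3264  0.086 ]
 [ 0.4654 -0.3163  0.086 ]]
screw [ 0.54127675 -0.33371093  0.08      ] [ 0.54338182 -0.33302975  0.08      ]
grip scene [[ 0.5094 -0.3364  0.086 ]
 [ 0.5077 -0.3167  0.086 ]]
```

Request:
send_rows:
  moves: [0,0,0,-0.5,0,4,0,0,0,0,-0.5,2,4,0,0,0,0,-0.5,3,3.5,0,0,0,0,-0.5,3,3.5,0,0,0,0,0,2,3,0,0,0,0,0,0,2,0,0,0,0,0,0,0,0,0,0,0,0,0,0,0,0,0,0,0,0,0,0]

```text
time_s: 1.15
position: [0.6041, 0.0995, 0.4204]
tcp_rot: [[0.001, 1.0, -0.004], [1.0, -0.001, -0.0], [-0.0, -0.004, -1.0]]
force: [0.1, -0.6, -1.0]
opening: 0.502
```

```bash
python3 - <<'E'
from h import *
c=cam('wrist'); save(c,'w1'); np.savez('w1.npz',**{k:c[k] for k in('K','R','t')}); print(ray(c,320,240))
c=cam('side'); save(c,'side1');c=cam('scene'); save(c,'scene1')
E
```

```text
(array([0.60492001, 0.1645801 , 0.58297455]), array([-0.00263449, -0.24958794, -0.96834855]))
```

View pics/w1.png

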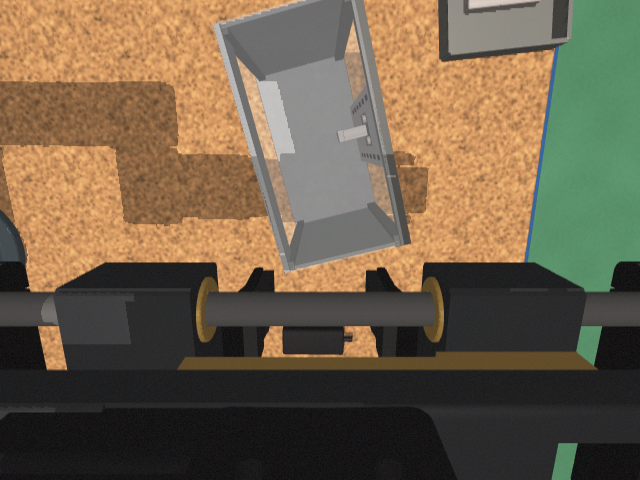

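View pics/side1.png

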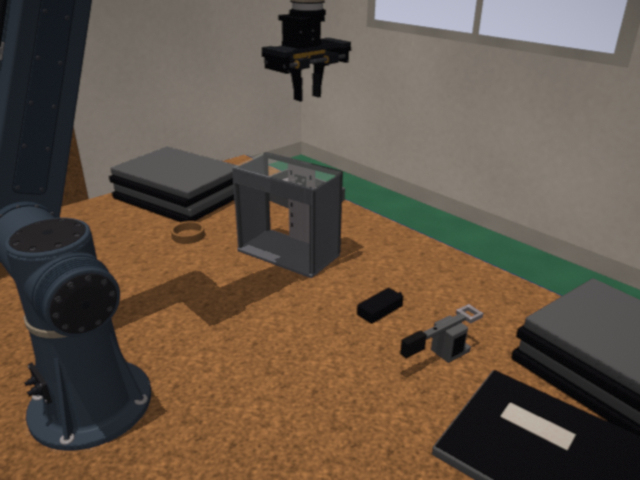

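The wrist view shows the whole cabinet from above, with the hook at about (352,132). I'll zoom in on the hook in all three views.

```bash
python3 - <<'E'
import cv2
s=cv2.imread('pics/w1.png');cv2.imwrite('pics/d1.png',cv2.resize(s[0:280,200:420],None,fx=2.7,fy=2.1,interpolation=2)) if 0 else cv2.imwrite('pics/d1.png',cv2.resize(s[70:180,320:430],None,fx=5,fy=5,interpolation=2))
cv2.imwrite('pics/d2.png',cv2.resize(s[0:280,200:420],None,fx=2,fy=2,interpolation=2))
s=cv2.imread('pics/scene1.png');cv2.imwrite('pics/d3.png',cv2.resize(s[270:330,310:390],None,fx=8,fy=8,interpolation=2))
cv2.imwrite('pics/d4.png',cv2.resize(s[130:220,160:270],None,fx=5,fy=5,interpolation=2))
s=cv2.imread('pics/side1.png');cv2.imwrite('pics/d5.png',cv2.resize(s[145:225,260:350],None,fx=7,fy=7,interpolation=2))
E
```

```text
(no output)
```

View pics/d1.png

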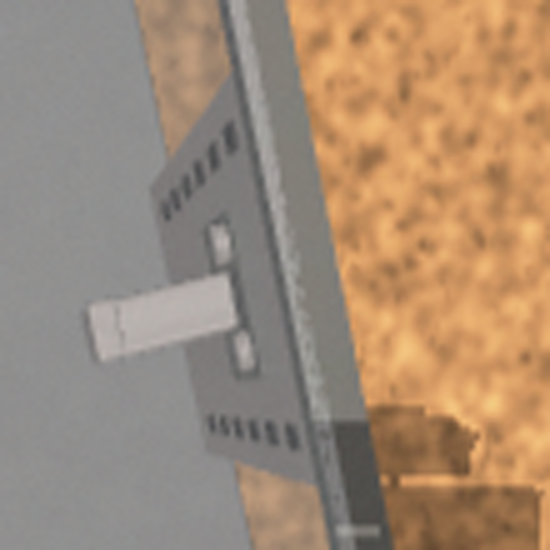

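View pics/d2.png

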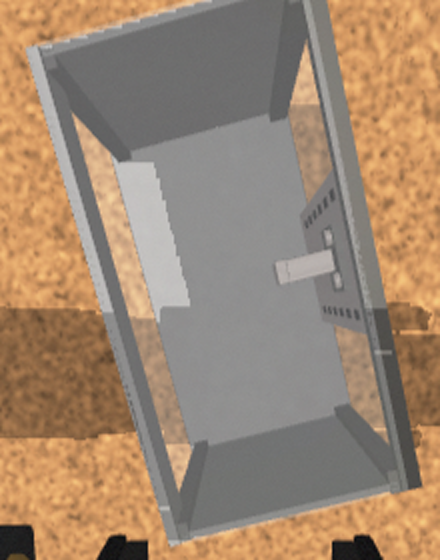

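View pics/d3.png

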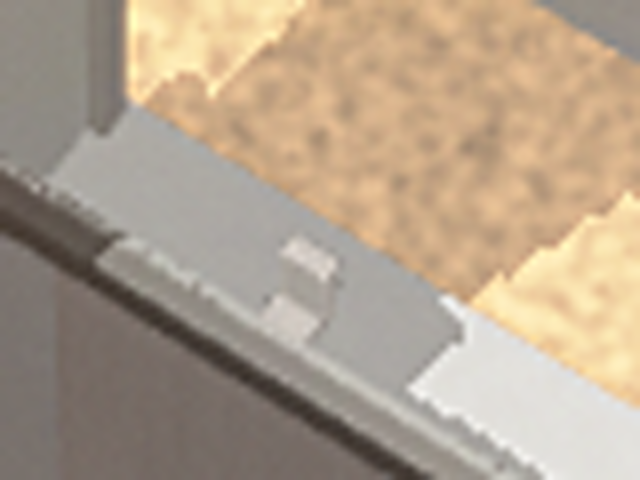

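View pics/d4.png

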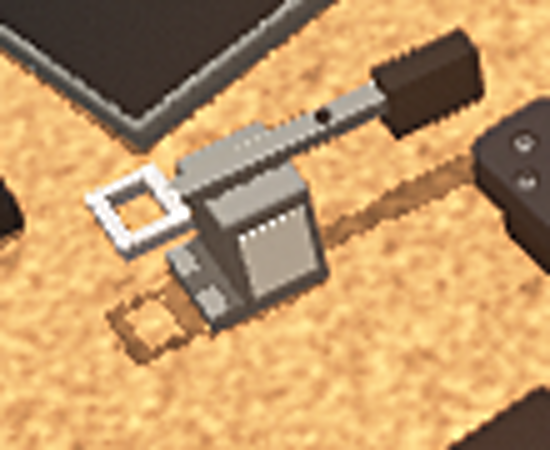

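View pics/d5.png

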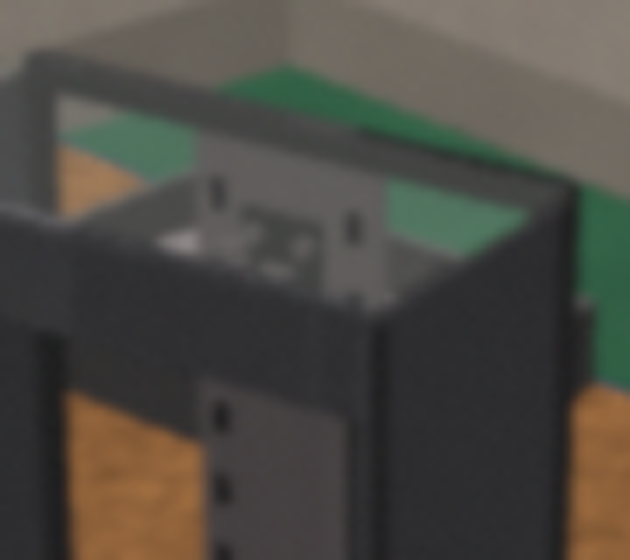

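```bash
python3 - <<'E'
from h import *
s=cam('scene'); d=cam('side'); w=dict(np.load('w1.npz'))
def C(x0,y0,k,pts): return [((u+.5)/k+x0-.5,(v+.5)/k+y0-.5) for u,v in pts]
wt=C(320,70,5,[(106,332)])[0]; st=C(310,270,8,[(308,258)])[0]
p=tri((w,*wt),(s,*st)); print('tip',p,proj(w,p)-wt,proj(s,p)-st)
# cabinet top edges in wrist at z=.235
W=C(200,0,2,[(30,48),(172,543),(420,487),(322,0)])
q=np.array([onz(w,u,v,.235) for u,v in W]);print(np.round(q,4))
for a,b in((0,1),(3,2),(1,2)): v=q[b]-q[a];print(np.linalg.norm(v),np.degrees(np.arctan2(v[1],v[0])))
# shank yaw from wrist, z=.19
a,b=[onz(w,*x,.185) for x in C(320,70,5,[(128,332),(237,302)])];print('shank',a,b,np.degrees(np.arctan2(*(b-a)[1::-1])),np.linalg.norm(b-a))
# lamp grip (scene): top face corners z .086
G=C(160,130,5,[(372,70),(460,30),(482,62),(396,97)])
g=np.array([onz(s,u,v,.086) for u,v in G]);print('grip',np.round(g,4),g.mean(0))
sc=C(390,290,5,[(226,191)])[0]; sb=C(160,130,5,[(322,116)])[0]
print('screw',tri((d,*sc),(s,*sb)))
e=[tri((d,*x),(s,*y)) for x,y in zip(C(390,290,5,[(393,73),(464,118),(405,150),(334,100)]),C(160,130,5,[(130,248),(88,200),(150,165),(190,210)]))]
print('eye',np.round(e,4),np.mean(e,0))
E
```

```text
tip [0.62473131 0.17666299 0.19489763] [[-0.575668   -0.69030031]] [[-0.52664329 -0.06501985]]
[[0.5125 0.2685 0.235 ]
 [0.5691 0.0419 0.235 ]
 [0.6936 0.0717 0.235 ]
 [0.6386 0.2868 0.235 ]]
0.23358465093573774 -75.98086171630356
0.22206707002325882 -75.64922248252977
0.12808732464935182 13.44589694864347
shank [0.63053739 0.17626685 0.185     ] [0.65350994 0.18239424 0.185     ] 14.93461954688185 0.023775680026516224
grip [[ 0.5094 -0.3364  0.086 ]
 [ 0.4631 -0.329   0.086 ]
 [ 0.4675 -0.3061  0.086 ]
 [ 0.5109 -0.3155  0.086 ]] [ 0.48772136 -0.32175037  0.086     ]
screw [ 0.54190643 -0.33343213  0.08088523]
eye [[ 0.6537 -0.3298  0.0798]
 [ 0.6516 -0.3659  0.0786]
 [ 0.6179 -0.363   0.0788]
 [ 0.6203 -0.3269  0.0816]] [ 0.63587997 -0.34638937  0.07970394]
```

Request:
send_rows:
  moves: [0,0,-7,-0.8,-3,-0.5,0,0,0,-7,-0.8,-3,-0.5,0,0,0,-7,-0.8,-3,-0.5,0,0,0,-7,-0.8,-3,-0.5,0,0,0,-7,-0.8,-3,-0.5,0,0,0,-7,-0.8,-3,-0.5,0,0,0,-7,-0.8,-3,-0.5,0,0,0,-7,-0.8,-3,-0.5,0,0,0,-7,-0.8,-3,-0.5,0,0,0,-7,-0.8,-3,-0.5,0,0,0,-7,-0.8,-3,-0.5,0,0,0,-7,-0.8,-3,-0.5,0,0,0,-7,-0.8,-3,-0.5,0,0,0,-7,-0.8,-3,-0.5,0,0,0,0,0,0,0,0,0,0,0,0,0,0,0]

```text
time_s: 3.0
position: [0.4926, -0.3203, 0.3519]
tcp_rot: [[0.99, -0.14, -0.001], [-0.14, -0.99, 0.002], [-0.001, -0.001, -1.0]]
force: [-0.2, 0.5, -0.6]
opening: 0.5
```

```bash
python3 - <<'E'
from h import *
c=cam('wrist'); save(c,'w2'); np.savez('w2.npz',**{k:c[k] for k in('K','R','t')}); print(ray(c,320,240),read_state()['joint_positions'])
E
```

```text
(array([ 0.55789096, -0.33051888,  0.5145167 ]), array([-0.24706693,  0.03334716, -0.96842444])) [-4.38696224e+01  2.04156667e+01  7.75849546e+01  4.08457819e-02
  8.20557569e+01  5.40895352e+01]
```

View pics/w2.png

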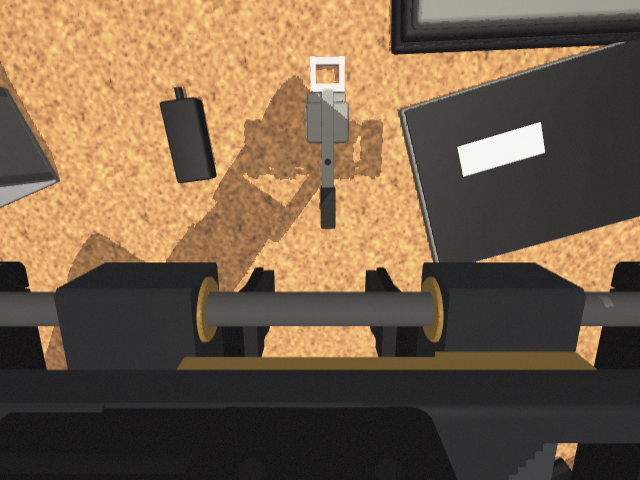

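The wrist view shows the lamp almost aligned with the tool: eye at (327,73), grip at (328,208), brick clear to the left.

```bash
python3 - <<'E'
from h import *
w=dict(np.load('w2.npz'));im=cv2.imread('pics/w2.png')
cv2.imwrite('pics/e1.png',cv2.resize(im[45:240,280:380],None,fx=3,fy=3,interpolation=2))
g=im.max(2)
m=(g[180:235,312:345]<75);ys,xs=np.nonzero(m);print('grip px',xs.min()+312,xs.max()+312,ys.min()+180,ys.max()+180,xs.mean()+312)
for r in range(182,232,4): x=np.nonzero(m[r-180])[0]; print(r,(x.min()+312,x.max()+312) if len(x) else None)
m=(im.min(2)>200);m[:45]=0;m[100:]=0;m[:,:300]=0;m[:,360:]=0;ys,xs=np.nonzero(m);print('eye px',xs.min(),xs.max(),ys.min(),ys.max())
x0,x1,y0,y1=xs.min()-.5,xs.max()+.5,ys.min()-.5,ys.max()+.5
print('eye end mid',onz(w,(x0+x1)/2,y0,.08),'near',onz(w,(x0+x1)/2,y1,.08))
print('screw',onz(w,327.5,161.5,.08))
print('grip front mid',onz(w,328,187.5,.086),'back', onz(w,328,227.5,.086))
E
```

```text
grip px 321 334 186 227 327.4769503546099
182 None
186 (np.int64(321), np.int64(321))
190 (np.int64(321), np.int64(334))
194 (np.int64(321), np.int64(334))
198 (np.int64(321), np.int64(334))
202 (np.int64(321), np.int64(334))
206 (np.int64(321), np.int64(334))
210 (np.int64(321), np.int64(334))
214 (np.int64(321), np.int64(334))
218 (np.int64(321), np.int64(334))
222 (np.int64(321), np.int64(334))
226 (np.int64(321), np.int64(334))
230 None
eye px 310 344 56 91
eye end mid [ 0.65422386 -0.35224848  0.08      ] near [ 0.61737854 -0.34728814  0.08      ]
screw [ 0.54063026 -0.33755169  0.08      ]
grip front mid [ 0.51088794 -0.3340266   0.086     ] back [ 0.4627882 -0.3275842  0.086    ]
```

View pics/e1.png

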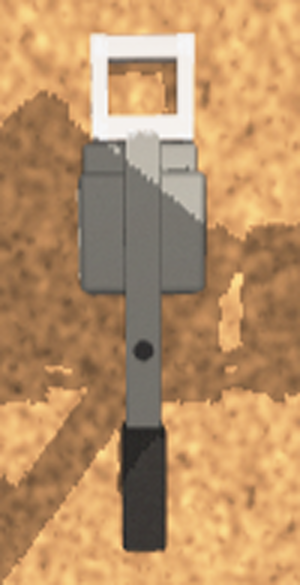

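Request:
send_rows:
  moves: [0,0,0,-0.2,-0.3,-4,0,0,0,0,-0.2,-0.3,-4,0,0,0,0,-0.2,-0.3,-4,0,0,0,0,-0.1,0,-4,0,0,0,0,0,0,-3,0,0,0,0,0,0,0,0,0,0,0,0,0,0,0]

```text
time_s: 3.75
position: [0.4868, -0.3283, 0.1631]
tcp_rot: [[0.991, -0.137, 0.0], [-0.137, -0.991, -0.0], [0.0, -0.0, -1.0]]
force: [0.0, -0.3, 0.1]
opening: 0.502
```

```bash
python3 - <<'E'
from h import *
c=cam('wrist'); save(c,'w3')
p=read_state()['position'];print(p)
print(proj(c,[[.6542,-.3522,.08],[.5109,-.334,.086],[.4628,-.3276,.086],p]))
E
```

```text
[ 0.48737661 -0.32914968  0.16427199]
[[319.09529446 -31.64029343]
 [321.33697196 210.93102597]
 [321.54274029 278.82592212]
 [318.92338833 288.14890098]]
```

View pics/w3.png

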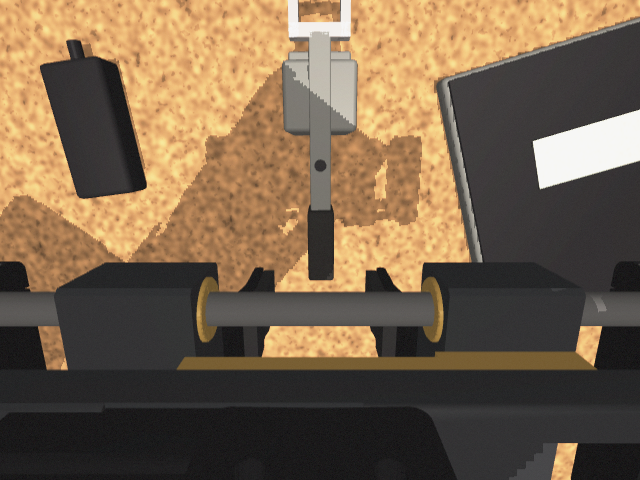

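Request:
send_rows:
  moves: [0,0,0,-0.1,0,-3,0,0,0,0,-0.1,0,-3,0,0,0,0,-0.1,0,-2.5,0,0,0,0,0,0,-1.5,0,0,0,0,0,0,-1.0,0,0,0,0,0,0,-0.4,0,0,0,0,0,0,0,0,0,0,0,0,0,0,0]

```text
time_s: 4.6
position: [0.4838, -0.3296, 0.0498]
tcp_rot: [[0.99, -0.139, 0.002], [-0.139, -0.99, -0.002], [0.002, 0.001, -1.0]]
force: [-0.5, 0.6, -1.4]
opening: 0.497
```

Request:
send_rows:
  moves: [0,0,0,0,0,0,-1,0,0,0,0,0,0,-1,0,0,0,0,0,0,-1,0,0,0,0,0,0,-1,0,0,0,0,0,0,-1,0,0,0,0,0,0,-1]

```text
time_s: 5.2
position: [0.483, -0.3289, 0.0486]
tcp_rot: [[0.99, -0.139, -0.0], [-0.139, -0.99, 0.0], [-0.0, -0.0, -1.0]]
force: [-1.0, 0.4, 1.4]
opening: 0.205
```

```bash
python3 - <<'E'
from h import *
c=cam('side'); save(c,'side2'); s=read_state();print(s['position'],s['tcp_rot'],s['opening'],s['force'])
cv2.imwrite('pics/f1.png',cv2.resize(c['pixels'][250:400,360:520,::-1],None,fx=4,fy=4))
E
```

```text
[ 0.48297    -0.32888035  0.04862307] [[ 9.90275419e-01 -1.39120783e-01 -4.33641373e-05]
 [-1.39120777e-01 -9.90275412e-01  1.34811448e-04]
 [-6.16975131e-05 -1.27467610e-04 -9.99999990e-01]] 0.2039342119334137 [-0.74726997  1.08344031  1.04261695]
```

View pics/f1.png

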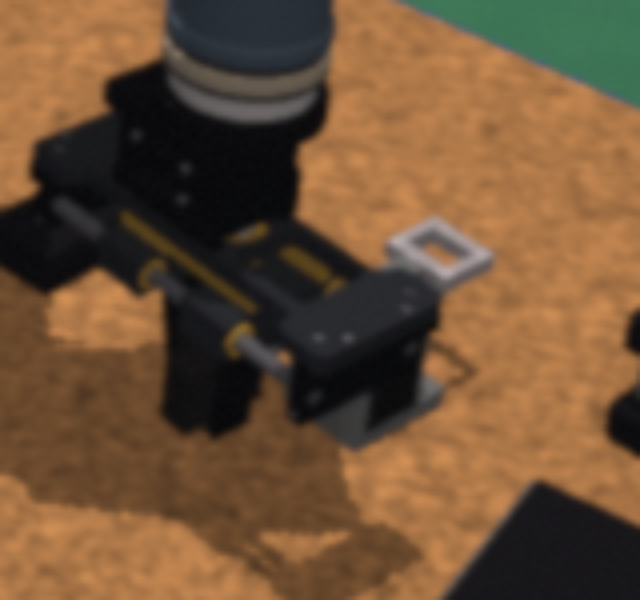

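Request:
send_rows:
  moves: [0,0,0,0,0,0.5,-1,0,0,0,0,0,0.8,-1,0,0,0,0,0,1.5,-1,0,0,0,0,0,2,-1,0,0,0,0,0,3,-1,0,0,0,0,0,3,-1,0,0,0,0,0,3,-1,0,0,0,0,0,3,-1,0,0,0,0,0,2,-1,0,0,0,0,0,0,-1,0,0,0,0,0,0,-1]

```text
time_s: 6.35
position: [0.4824, -0.3285, 0.2363]
tcp_rot: [[0.99, -0.139, -0.001], [-0.139, -0.99, 0.0], [-0.001, -0.0, -1.0]]
force: [-0.1, -0.2, -3.3]
opening: 0.202
```

```bash
python3 - <<'E'
from h import *
c=cam('side'); save(c,'side3'); s=read_state();print(s['position'],s['tcp_rot'],s['opening'],s['force'])
c=cam('scene'); save(c,'scene3');c=cam('wrist'); save(c,'w4')
E
```

```text
[ 0.48195071 -0.32808287  0.23532669] [[ 0.99027223 -0.13912423 -0.0023131 ]
 [-0.13911975 -0.99027355  0.00199678]
 [-0.0025684  -0.00165556 -0.99999533]] 0.2055409234166755 [-0.0241112   0.58848345 -1.64697918]
```

View pics/side3.png

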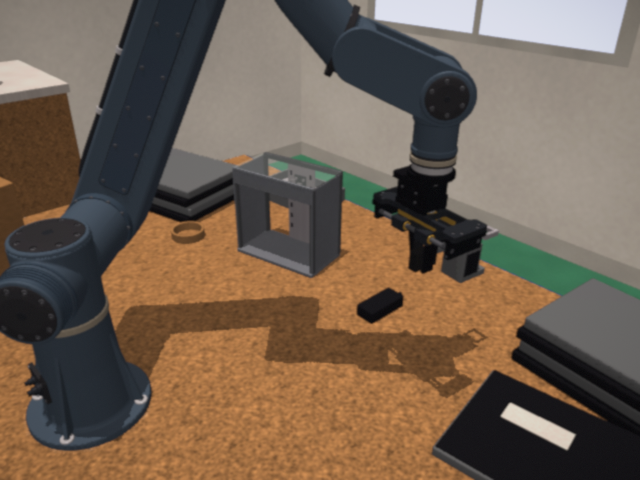

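View pics/w4.png

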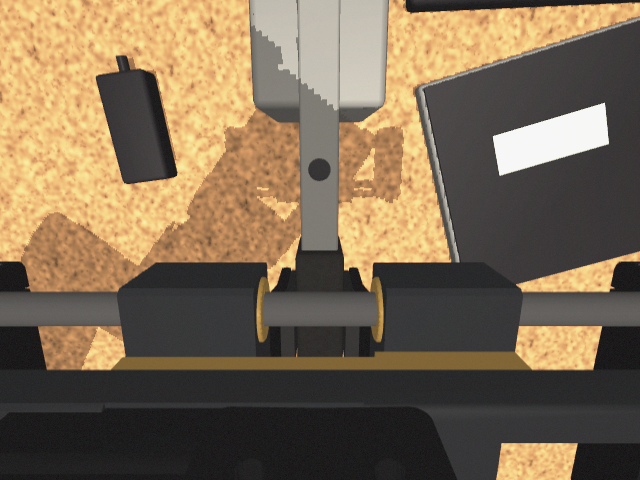

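View pics/scene3.png

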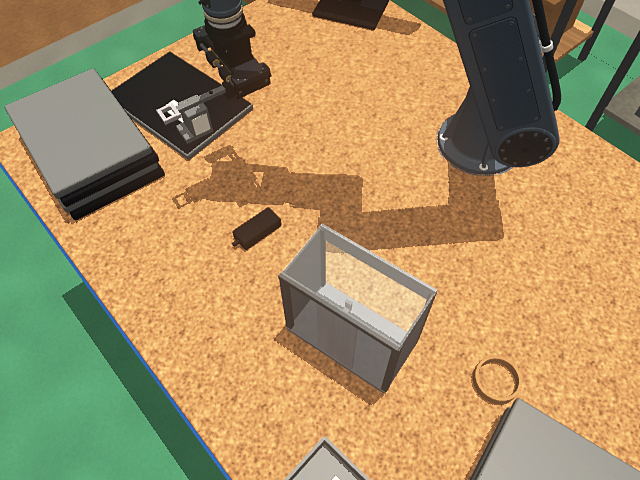

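```bash
cat >> h.py <<'E'
XG,ZG=-.104,.0486
def lamp(P,sag=0,st=None):
    st=st or read_state(); R=np.array(st['tcp_rot']); L=np.c_[R[:,0],-R[:,1],-R[:,2]]
    a=np.radians(sag); Q=np.array([[np.cos(a),0,np.sin(a)],[0,1,0],[-np.sin(a),0,np.cos(a)]]) # sag>0: eye down
    P=np.atleast_2d(P)-np.array([XG,0,ZG+.019])
    g=np.array(st['position'])-R[:,2]*.019
    return g+(L@Q@P.T).T
E
python3 - <<'E'
from h import *
c=cam('scene');im=c['pixels']
cv2.imwrite('pics/g1.png',cv2.resize(im[80:150,145:235,::-1],None,fx=7,fy=7,interpolation=2))
E=[[.069,.019,.08],[.069,-.019,.08],[.061,.013,.08],[.061,-.013,.08],[.041,.013,.08],[.041,-.013,.08],[.041,.025,0],[.041,-.025,0]]
for s in(0,3,6): print(s,np.round((proj(c,lamp(E,s))-[145,80]+.5)*7-.5).tolist())
E
```

```text
0 [[125.0, 281.0], [70.0, 200.0], [142.0, 256.0], [104.0, 201.0], [206.0, 228.0], [168.0, 174.0], [285.0, 445.0], [214.0, 343.0]]
3 [[132.0, 304.0], [76.0, 224.0], [148.0, 279.0], [110.0, 224.0], [211.0, 248.0], [173.0, 194.0], [302.0, 457.0], [231.0, 355.0]]
6 [[140.0, 327.0], [85.0, 246.0], [156.0, 300.0], [118.0, 246.0], [217.0, 267.0], [179.0, 213.0], [319.0, 468.0], [248.0, 366.0]]
```

View pics/g1.png

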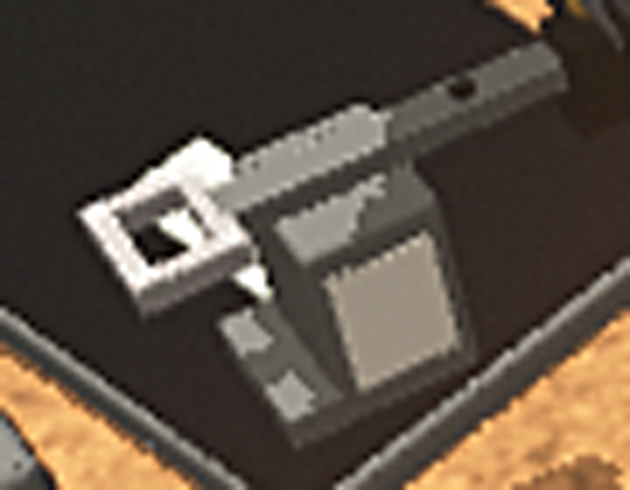

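```bash
cat >> h.py <<'E'
from scipy.spatial.transform import Rotation as Ro
CO=np.array([.600,.1715,0]);YAW=14.2;SAG=1.0
def goal(ex,ez,pitch,ey=0.,st=None):
    """tool pose so that lamp_eye is at cabinet (ex,ey,ez) m with true pitch (deg)"""
    Z=Ro.from_euler('z',YAW,degrees=True)
    Lm=Z*Ro.from_euler('y',-pitch,degrees=True)      # lamp frame
    Lt=Z*Ro.from_euler('y',-(pitch+SAG),degrees=True) # 'tool-lamp' frame
    eye=CO+Z.apply([ex,ey,ez]); g=eye+Lm.apply(np.array([XG,0,ZG+.019])-[.065,0,.07])
    M=Lt.as_matrix(); R=np.c_[M[:,0],-M[:,1],-M[:,2]]
    return g+R[:,2]*.019,R
def delta(g,st=None):
    st=st or read_state(); p,R=g
    rv=Ro.from_matrix(R@np.array(st['tcp_rot']).T).as_rotvec(degrees=True)
    print('rot',np.round(rv,2),'shift cm',np.round((p-st['position'])*100,2),'goal',np.round(p,4))
def eyecab(st=None,P=(.065,0,.07)):
    e=lamp([P],SAG,st)[0]-CO; return Ro.from_euler('z',-YAW,degrees=True).apply(e)*1000
E
python3 - <<'E'
from h import *
delta(goal(-.130,.141,27))
for e in [(-.110,.151),(-.06,.175),(-.02,.195),(.014,.213),(.042,.213)]: print(goal(*e,27)[0])
E
```

```text
rot [  1.41 -28.32  21.72] shift cm [-14.44  43.33 -18.94] goal [0.3377 0.1051 0.0454]
[0.35708553 0.11003319 0.05536119]
[0.4055578  0.12229856 0.07936119]
[0.44433561 0.13211085 0.09936119]
[0.47729675 0.14045131 0.11736119]
[0.50444122 0.14731991 0.11736119]
```

```bash
python3 - <<'E'
from h import *
from scipy.optimize import least_squares
st=read_state();print(st['joint_positions'],st['position'])
obs=[([-10.2267,30.268,82.138,67.688],[.62446,.00013,.2218]),([-43.87,20.4157,77.585,82.0558],[.4926,-.3203,.3519]),(list(np.array(st['joint_positions'])[[0,1,2,4]]),st['position'])]
c=cam('side');o,d=ray(c,447,97)
p=st['position']
# closest approach to vertical line thru TCP
A=np.array([[d[0],0],[d[1],0],[d[2],-1]]);s=np.linalg.lstsq(A,np.array([p[0],p[1],0])-o,rcond=None)[0];print('j5 axis z guess',s[1],o+d*s[0])
def f(x):
    a2,a3,h,y=x;r=[]
    for q,P in obs:
        j1,j2,j3,j5=np.radians(q);rr=a2*np.sin(j2)+a3*np.sin(j2+j3);z=h+a2*np.cos(j2)+a3*np.cos(j2+j3)
        r+=[rr*np.cos(j1)-y*np.sin(j1)-P[0],rr*np.sin(j1)+y*np.cos(j1)-P[1],z-P[2]]
    return r
s=least_squares(f,[.5,.5,.1,.11]);print(s.x,np.abs(s.fun).max())
E
```

```text
[-4.52151412e+01  2.62784773e+01  8.72949625e+01 -6.17177461e-03
  6.66482401e+01  5.27903605e+01] [ 0.48207602 -0.3281824   0.23474368]
j5 axis z guess 0.5307944847425532 [ 0.48802584 -0.33685476  0.53079448]
[0.43120808 0.42539284 0.01224395 0.11081384] 0.0059846117951574684
```

```bash
python3 - <<'E'
from h import *
W=[(-.12,.165,5),(-.09,.168,9),(-.06,.172,14),(-.04,.180,19),(-.02,.190,24),(0,.203,27),(.014,.2125,27),(.042,.214,27)]
st=read_state();prev=(np.array(st['position']),np.array(st['tcp_rot']))
for w in W:
    p,R=goal(*w); rv=Ro.from_matrix(R@prev[1].T).as_rotvec(degrees=True)
    print(w,np.round(rv,2),np.round((p-prev[0])*100,2),np.round(p,3),np.hypot(*p[:2]).round(3)); prev=(p,R)
E
```

```text
(-0.12, 0.165, 5) [ 0.22 -6.19 22.17] [-15.97  42.96 -10.59] [0.323 0.101 0.129] 0.338
(-0.09, 0.168, 9) [ 0.98 -3.88 -0.  ] [ 3.19  0.81 -0.85] [0.354 0.109 0.12 ] 0.371
(-0.06, 0.172, 14) [ 1.23 -4.85  0.  ] [ 3.37  0.85 -1.  ] [0.388 0.118 0.11 ] 0.406
(-0.04, 0.18, 19) [ 1.23 -4.85 -0.  ] [ 2.52  0.64 -0.56] [0.413 0.124 0.105] 0.432
(-0.02, 0.19, 24) [ 1.23 -4.85  0.  ] [ 2.63  0.67 -0.3 ] [0.44  0.131 0.102] 0.459
(0, 0.203, 27) [ 0.74 -2.91  0.  ] [2.41 0.61 0.55] [0.464 0.137 0.107] 0.484
(0.014, 0.2125, 27) [0. 0. 0.] [1.36 0.34 0.95] [0.477 0.14  0.117] 0.498
(0.042, 0.214, 27) [0. 0. 0.] [2.71 0.69 0.15] [0.504 0.147 0.118] 0.526
```

Request:
send_rows:
  moves: [0,-0.4,1.4,-1.3,2.5,-0.66,-1,0,-0.4,1.4,-1.3,2.5,-0.66,-1,0,-0.4,1.4,-1.3,2.5,-0.66,-1,0,-0.4,1.4,-1.3,2.5,-0.66,-1,0,-0.4,1.4,-1.3,2.5,-0.66,-1,0,-0.4,1.4,-1.3,2.5,-0.66,-1,0,-0.4,1.4,-1.3,2.5,-0.66,-1,0,-0.4,1.4,-1.3,2.5,-0.66,-1,0,-0.4,1.4,-0.5,2.9,-0.66,-1,0,-0.4,1.4,-0.5,2.9,-0.66,-1,0,-0.4,1.4,-0.5,2.9,-0.66,-1,0,-0.4,1.4,-0.5,2.9,-0.66,-1,0,-0.4,1.4,-0.5,2.9,-0.66,-1,0,-0.4,1.4,-0.5,2.9,-0.66,-1,0,-0.4,1.4,-0.5,2.9,-0.66,-1,0,-0.4,1.2,-0.4,2.9,-0.66,-1,0,0,0,0,0,0,-1,0,0,0,0,0,0,-1]

```text
time_s: 8.4
position: [0.3399, 0.1036, 0.1307]
tcp_rot: [[0.963, 0.247, 0.108], [0.246, -0.969, 0.021], [0.11, 0.006, -0.994]]
force: [0.2, -0.6, -2.6]
opening: 0.201
```

```bash
python3 - <<'E'
from h import *
st=read_state();print(st['joint_positions'],st['force'],eyecab())
delta(goal(-.09,.168,9));delta(goal(-.06,.172,14))
c=cam('side');save(c,'side4');c=cam('scene');save(c,'scene4')
E
```

```text
[ -2.6262858   19.52765779 129.2338284    3.5556695   25.13584016
  69.89556487] [ 0.19991302 -0.57508052 -2.57601713] [-102.84024048   -1.4723544   167.63102671]
rot [ 1.24 -3.48 -0.11] shift cm [ 1.46  0.58 -1.02] goal [0.3545 0.1094 0.1205]
rot [ 2.47 -8.33 -0.09] shift cm [ 4.83  1.43 -2.03] goal [0.3882 0.1179 0.1104]
```

View pics/side4.png

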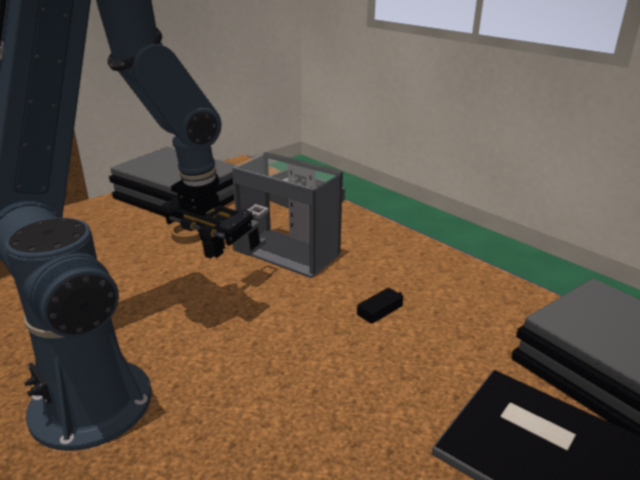

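View pics/scene4.png

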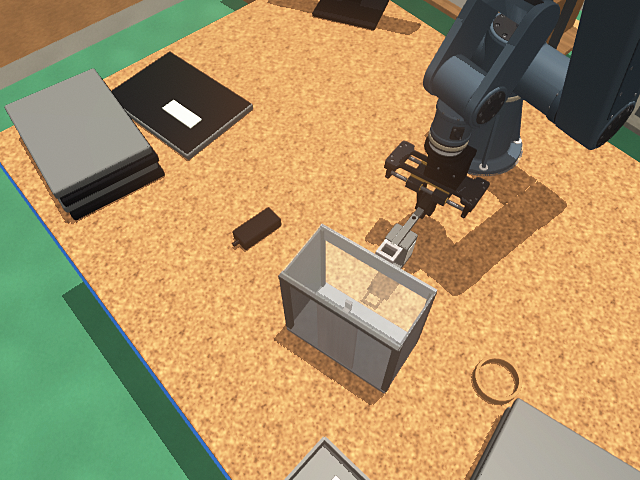

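```bash
python3 - <<'E'
from h import *
c=cam('scene');im=c['pixels']
cv2.imwrite('pics/g2.png',cv2.resize(im[210:300,360:450,::-1],None,fx=7,fy=7,interpolation=2))
E=[[.069,.019,.08],[.069,-.019,.08],[.061,.013,.08],[.061,-.013,.08],[.041,.013,.08],[.041,-.013,.08]]
print(np.round((proj(c,lamp(E,SAG))-[360,210]+.5)*7-.5).tolist())
E
```

```text
[[225.0, 353.0], [102.0, 282.0], [220.0, 322.0], [137.0, 274.0], [258.0, 272.0], [175.0, 225.0]]
```

View pics/g2.png

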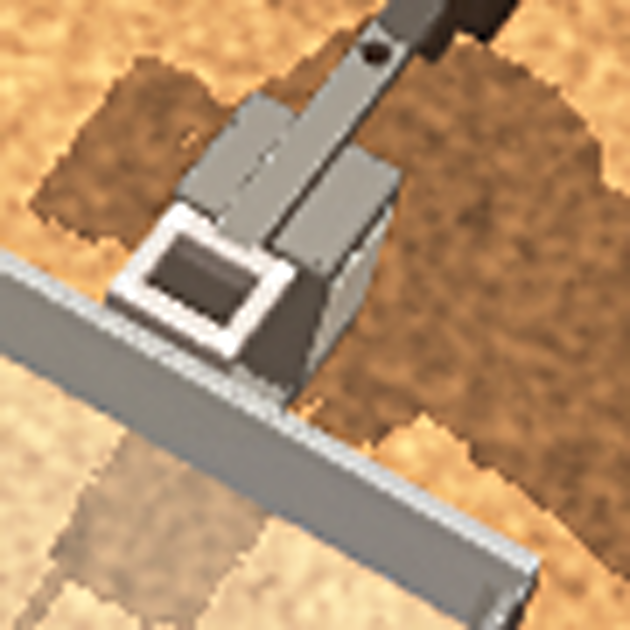

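Request:
send_rows:
  moves: [0.4,-1.4,0,0.8,0.24,-0.34,-1,0.4,-1.4,0,0.8,0.24,-0.34,-1,0.4,-1.4,0,0.8,0.24,-0.34,-1,0.4,-1.4,0,0.8,0.24,-0.34,-1,0.4,-1.4,0,0.8,0.24,-0.34,-1,0.4,-1.4,0,0.8,0.24,-0.34,-1,0,0,0,0,0,0,-1,0,0,0,0,0,0,-1]

```text
time_s: 9.35
position: [0.3882, 0.1167, 0.1106]
tcp_rot: [[0.937, 0.243, 0.252], [0.235, -0.97, 0.062], [0.26, 0.001, -0.966]]
force: [-0.0, 0.1, -2.2]
opening: 0.205
```

```bash
python3 - <<'E'
from h import *
st=read_state();print(st['joint_positions'],st['force'],eyecab())
for g in [(-.04,.180,19),(-.02,.190,24),(0,.203,27)]: delta(goal(*g))
c=cam('side');cv2.imwrite('pics/g3.png',cv2.resize(c['pixels'][140:290,180:350,::-1],None,fx=4,fy=4,interpolation=2))
E
```

```text
[ -2.44713099  24.59938539 130.43121773  21.78890015  11.28345694
  52.59524148] [-0.04109073  0.13372748 -2.1560531 ] [-60.37378667  -1.42084373 172.29194078]
rot [ 1.28 -4.78  0.13] shift cm [ 2.52  0.76 -0.57] goal [0.4134 0.1243 0.1049]
rot [ 2.5  -9.63  0.14] shift cm [ 5.15  1.42 -0.87] goal [0.4397 0.1309 0.1018]
rot [  3.23 -12.54   0.14] shift cm [ 7.56  2.03 -0.32] goal [0.4637 0.137  0.1074]
```

View pics/g3.png

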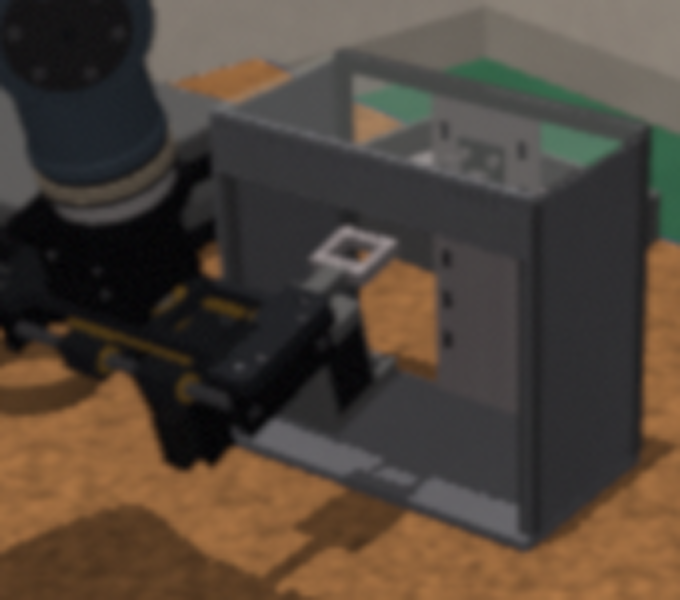

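Request:
send_rows:
  moves: [0.3,-1,0,0.5,0.15,-0.12,-1,0.3,-1,0,0.5,0.15,-0.11,-1,0.3,-1,0,0.5,0.15,-0.11,-1,0.3,-1,0,0.5,0.15,-0.11,-1,0.2,-0.8,0.1,0.5,0.15,-0.11,-1,0,0,0,0,0,0,-1]

```text
time_s: 10.0
position: [0.4134, 0.1246, 0.1051]
tcp_rot: [[0.911, 0.245, 0.333], [0.229, -0.97, 0.086], [0.344, -0.002, -0.939]]
force: [0.0, 0.5, -2.0]
opening: 0.204
```

```bash
python3 - <<'E'
from h import *
st=read_state();print(st['joint_positions'],st['force'],eyecab())
for g in [(-.04,.180,19),(-.02,.190,24),(0,.203,27)]: delta(goal(*g))
E
```

```text
[ -2.32269941  27.03775052 131.07623336  65.87361493   6.23026217
   8.7491276 ] [ 0.02226773  0.48231834 -2.02928484] [-4.00135717e+01  9.18481819e-02  1.80570824e+02]
rot [-0.12  0.09  0.03] shift cm [-0.01 -0.03 -0.03] goal [0.4134 0.1243 0.1049]
rot [ 1.11 -4.75  0.03] shift cm [ 2.62  0.63 -0.33] goal [0.4397 0.1309 0.1018]
rot [ 1.84 -7.66  0.03] shift cm [5.03 1.24 0.22] goal [0.4637 0.137  0.1074]
```

Tracking well. I'll go on slowly through the j4 swing.

Request:
send_rows:
  moves: [0.14,-0.6,0,0.33,0.08,-0.04,-1,0.14,-0.6,0,0.33,0.08,-0.04,-1,0.14,-0.6,0,0.33,0.08,-0.04,-1,0.14,-0.6,0,0.33,0.08,-0.04,-1,0.14,-0.6,0,0.33,0.08,-0.04,-1,0.14,-0.6,0,0.33,0.08,-0.04,-1,0.14,-0.6,0,0.33,0.08,-0.04,-1,0.13,-0.55,0,0.31,0.07,-0.05,-1,0,0,0,0,0,0,-1]

```text
time_s: 10.9
position: [0.4391, 0.1309, 0.1017]
tcp_rot: [[0.879, 0.246, 0.408], [0.223, -0.969, 0.103], [0.421, 0.0, -0.907]]
force: [0.4, 0.5, -2.5]
opening: 0.203
```

```bash
python3 - <<'E'
from h import *
st=read_state();print(st['joint_positions'],st['force'],eyecab())
for g in [(-.02,.190,24),(0,.203,27),(.014,.2125,27)]: delta(goal(*g))
c=cam('scene');cv2.imwrite('pics/g4.png',cv2.resize(c['pixels'][215:335,310:430,::-1],None,fx=5,fy=5,interpolation=2))
E
```

```text
[ -2.13570148  29.46405687 131.31522243 125.05960943   8.31296878
 -50.26916464] [ 0.41255559  0.48801578 -2.54755164] [-20.44493633   0.20857584 189.5837387 ]
rot [ 0.04 -0.09 -0.03] shift cm [0.06 0.01 0.02] goal [0.4397 0.1309 0.1018]
rot [ 0.78 -2.99 -0.03] shift cm [2.46 0.61 0.57] goal [0.4637 0.137  0.1074]
rot [ 0.78 -2.99 -0.03] shift cm [3.82 0.96 1.52] goal [0.4773 0.1405 0.1169]
```

View pics/g4.png

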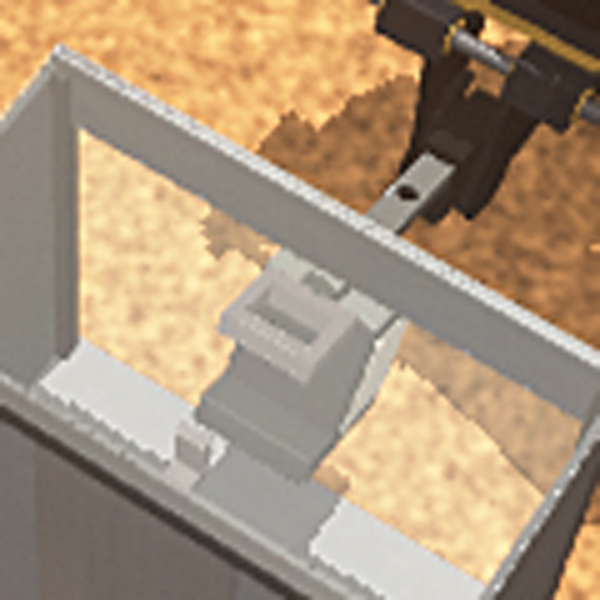

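Request:
send_rows:
  moves: [0.15,-0.6,0,0.5,0.12,0.11,-1,0.15,-0.6,0,0.5,0.12,0.11,-1,0.15,-0.6,0,0.5,0.12,0.11,-1,0.15,-0.6,0,0.48,0.12,0.12,-1,0.15,-0.6,0,0.48,0.12,0.12,-1,0,0,0,0.3,0.08,0.2,-1,0,0,0,0.3,0.08,0.2,-1,0,0,0,0.3,0.08,0.2,-1,0,0,0,0.1,0.02,0.2,-1,0,0,0,0,0,0,-1,0,0,0,0,0,0,-1]

```text
time_s: 12.05
position: [0.4738, 0.1399, 0.1153]
tcp_rot: [[0.855, 0.247, 0.456], [0.218, -0.969, 0.116], [0.47, 0.0, -0.883]]
force: [-0.2, 0.5, -2.8]
opening: 0.205
```

```bash
cat > chk.py <<'E'
from h import *
import sys
st=read_state();print(np.round(st['joint_positions'],1),np.round(st['force'],2),np.round(st['position'],4),eyecab())
c=cam('scene');k=8;x0,y0=310,250
cv2.imwrite('pics/%s.png'%sys.argv[1],cv2.resize(c['pixels'][250:320,310:390,::-1],None,fx=k,fy=k,interpolation=2))
E=[[.069,.019,.08],[.069,-.019,.08],[.061,.013,.08],[.061,-.013,.08],[.041,.013,.08],[.041,-.013,.08]]
print('eye pred',np.round((proj(c,lamp(E,SAG))-[x0,y0]+.5)*k-.5).tolist())
Z=Ro.from_euler('z',YAW,degrees=True)
for h in(.189,.195,.201):
  T=[CO+Z.apply(v) for v in [(.024,.006,h),(.024,-.006,h),(.030,-.006,h),(.030,.006,h)]]
  print('tip pred',h,np.round((proj(c,T)-[x0,y0]+.5)*k-.5).tolist())
E
python3 chk.py g5
```

```text
[ -1.1  28.7 128.  118.7   8.2 -42.6] [-0.22  0.45 -2.77] [0.4738 0.1399 0.1153] [ 10.34215712   0.55777951 211.10187294]
eye pred [[431.0, 356.0], [281.0, 266.0], [424.0, 324.0], [322.0, 263.0], [466.0, 283.0], [365.0, 223.0]]
tip pred 0.189 [[333.0, 442.0], [287.0, 413.0], [272.0, 434.0], [318.0, 462.0]]
tip pred 0.195 [[334.0, 430.0], [288.0, 401.0], [273.0, 422.0], [319.0, 451.0]]
tip pred 0.201 [[335.0, 418.0], [289.0, 389.0], [274.0, 410.0], [320.0, 439.0]]
```

View pics/g5.png

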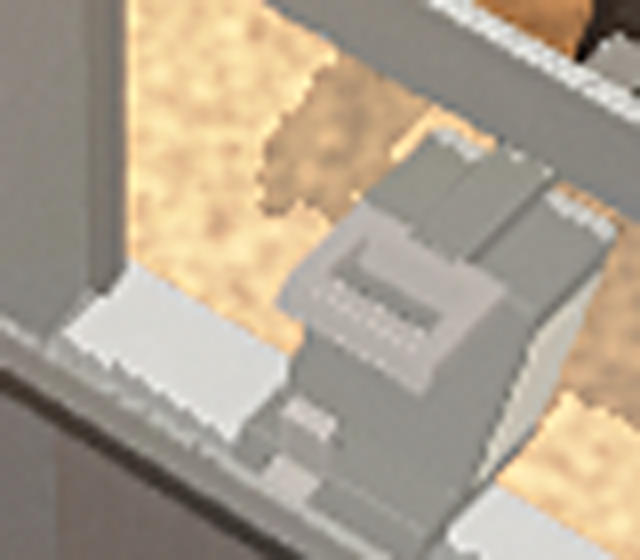

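```bash
python3 - <<'E'
from h import *
c=cam('side');k=14;x0,y0=275,158
cv2.imwrite('pics/g6.png',cv2.resize(c['pixels'][158:198,275:325,::-1],None,fx=k,fy=k,interpolation=2))
Z=Ro.from_euler('z',YAW,degrees=True)
for h in(.195,.202):
  T=[CO+Z.apply(v) for v in [(.024,.006,h),(.024,-.006,h),(.030,-.006,h),(.030,.006,h),(.024,.006,h-.02),(.024,-.006,h-.02),(.056,.006,h-.02),(.056,-.006,h-.02)]]
  print('tip pred',h,np.round((proj(c,T)-[x0,y0]+.5)*k-.5).tolist())
E=[[.069,.019,.08],[.069,-.019,.08],[.061,.013,.08],[.061,-.013,.08],[.041,.013,.08],[.041,-.013,.08]]
print('eye pred',np.round((proj(c,lamp(E,SAG))-[x0,y0]+.5)*k-.5).tolist())
T=[CO+Z.apply(v) for v in [(-.062,0,.235),(-.062,-.118,.235),(.06,.04,.23),(.06,-.04,.23)]]
print('lip/top',proj(c,T))
E
```

```text
tip pred 0.195 [[229.0, 331.0], [284.0, 346.0], [303.0, 335.0], [248.0, 320.0], [230.0, 434.0], [285.0, 449.0], [333.0, 375.0], [388.0, 390.0]]
tip pred 0.202 [[228.0, 294.0], [283.0, 309.0], [303.0, 298.0], [248.0, 283.0], [230.0, 398.0], [285.0, 413.0], [333.0, 339.0], [388.0, 354.0]]
eye pred [[114.0, 201.0], [291.0, 247.0], [118.0, 240.0], [239.0, 273.0], [58.0, 321.0], [180.0, 355.0]]
lip/top [[271.12152613 177.85851094]
 [313.1435582  189.43729435]
 [288.07852301 160.76070496]
 [314.37175355 167.39221111]]
```

View pics/g6.png

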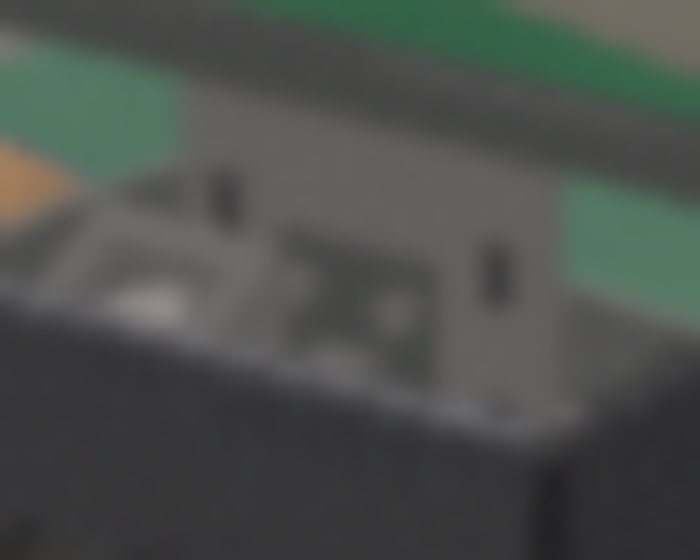

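```bash
python3 - <<'E'
import cv2
a=cv2.imread('pics/side1.png')[158:198,275:325];a=cv2.resize(a,None,fx=14,fy=14,interpolation=0)
a=cv2.convertScaleAbs(a,alpha=2,beta=-60);cv2.imwrite('pics/g7.png',a)
E
```

```text
(no output)
```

View pics/g7.png

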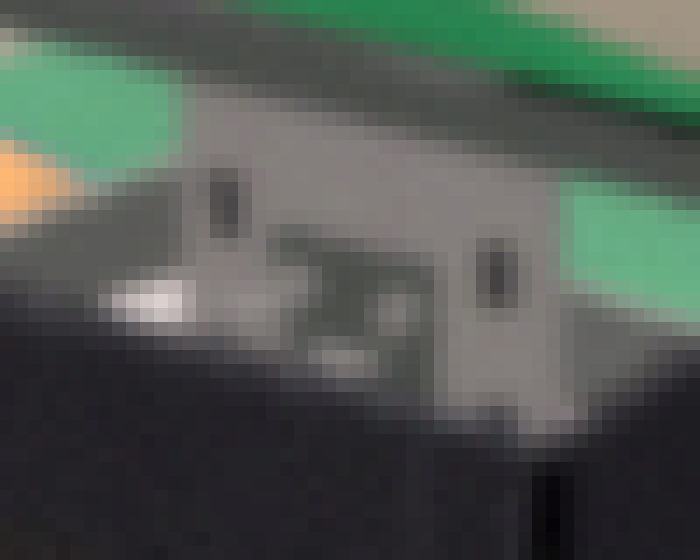

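Request:
send_rows:
  moves: [0,0,0,0.3,0.07,0.12,-1,0,0,0,0.3,0.07,0.12,-1,0,0,0,0.3,0.07,0.12,-1,0,0,0,0.3,0.07,0.12,-1,0,0,0,0.3,0.07,0,-1,0,0,0,0.3,0.07,0,-1,0,0,0,0.3,0.07,0,-1,0,0,0,0.3,0.07,0,-1,0,0,0,0.3,0.07,0,-1,0,0,0,0.3,0.07,0,-1,0,0,0,0,0,0,-1,0,0,0,0,0,0,-1]

```text
time_s: 13.35
position: [0.5034, 0.147, 0.1199]
tcp_rot: [[0.856, 0.247, 0.455], [0.218, -0.969, 0.116], [0.47, -0.0, -0.883]]
force: [0.3, 0.2, -1.6]
opening: 0.201
```

```bash
python3 chk.py g8; python3 - <<'E'
from h import *
c=cam('side');cv2.imwrite('pics/g9.png',cv2.resize(c['pixels'][140:290,180:350,::-1],None,fx=4,fy=4,interpolation=2))
delta(goal(.042,.216,27))
E
```

```text
[ 1.000e-01  2.880e+01  1.235e+02  8.630e+01  6.700e+00 -8.800e+00] [ 0.35  0.2  -1.57] [0.5034 0.147  0.1199] [4.09194582e+01 1.26787127e-01 2.15639124e+02]
eye pred [[352.0, 454.0], [200.0, 361.0], [346.0, 421.0], [242.0, 358.0], [389.0, 377.0], [287.0, 315.0]]
tip pred 0.189 [[333.0, 442.0], [287.0, 413.0], [272.0, 434.0], [318.0, 462.0]]
tip pred 0.195 [[334.0, 430.0], [288.0, 401.0], [273.0, 422.0], [319.0, 451.0]]
tip pred 0.201 [[335.0, 418.0], [289.0, 389.0], [274.0, 410.0], [320.0, 439.0]]
rot [-0.02  0.01 -0.08] shift cm [0.11 0.04 0.04] goal [0.5044 0.1473 0.1204]
```

View pics/g8.png

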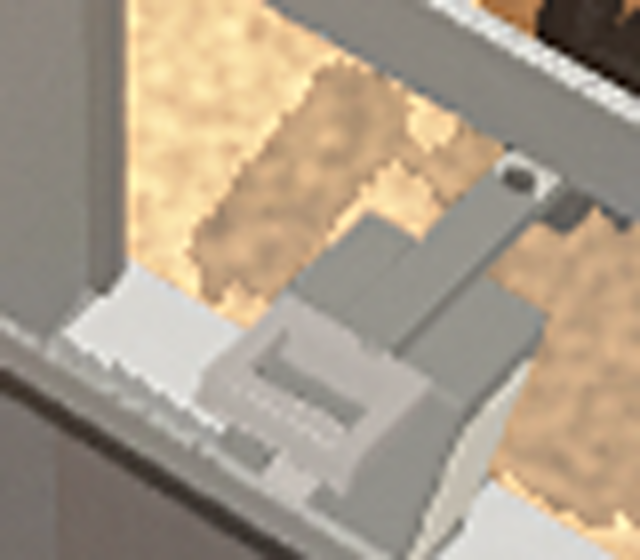

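View pics/g9.png

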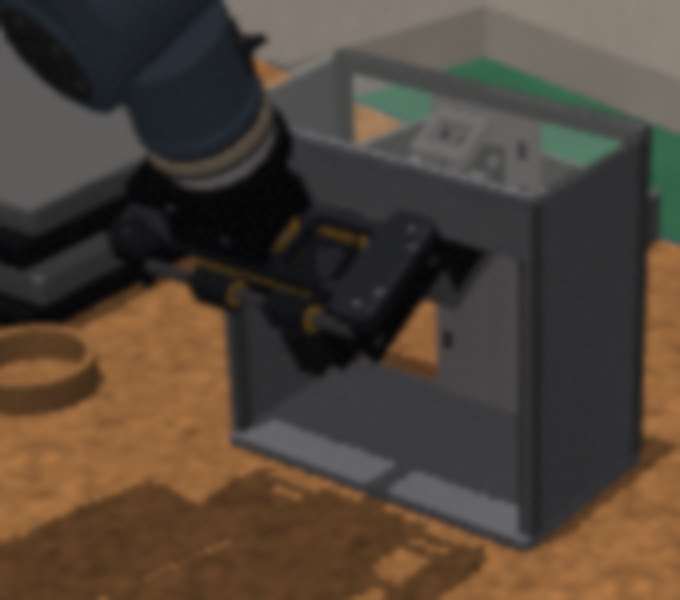

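Request:
send_rows:
  moves: [0,0,0,-0.15,-0.04,0,-1,0,0,0,0,0,-0.2,-1,0,0,0,0,0,-0.2,-1,0,0,0,0,0,-0.2,-1,0,0,0,0,0,-0.2,-1,0,0,0,0,0,-0.2,-1,0,0,0,0,0,-0.2,-1,0,0,0,0,0,-0.2,-1,0,0,0,0,0,0,-1,0,0,0,0,0,0,-1]

```text
time_s: 14.45
position: [0.5021, 0.1463, 0.1061]
tcp_rot: [[0.855, 0.246, 0.455], [0.218, -0.969, 0.115], [0.47, 0.0, -0.883]]
force: [-0.3, -0.6, -2.6]
opening: 0.204
```

```bash
python3 chk.py g10; python3 - <<'E'
from h import *
for i in range(3): print(read_state()['force'])
c=cam('side');cv2.imwrite('pics/g11.png',cv2.resize(c['pixels'][150:210,260:340,::-1],None,fx=8,fy=8,interpolation=2))
E
```

```text
[  0.   30.8 124.2 109.6   7.  -32.4] [-0.34 -0.56 -2.59] [0.5021 0.1463 0.1061] [ 39.43276256  -0.20280769 201.8094005 ]
eye pred [[351.0, 476.0], [202.0, 384.0], [345.0, 444.0], [243.0, 381.0], [388.0, 400.0], [287.0, 339.0]]
tip pred 0.189 [[333.0, 442.0], [287.0, 413.0], [272.0, 434.0], [318.0, 462.0]]
tip pred 0.195 [[334.0, 430.0], [288.0, 401.0], [273.0, 422.0], [319.0, 451.0]]
tip pred 0.201 [[335.0, 418.0], [289.0, 389.0], [274.0, 410.0], [320.0, 439.0]]
[-0.41542209  0.48894971 -2.54329365]
[-0.41542209  0.48894971 -2.54329365]
[-0.41542209  0.48894971 -2.54329365]
```

View pics/g10.png

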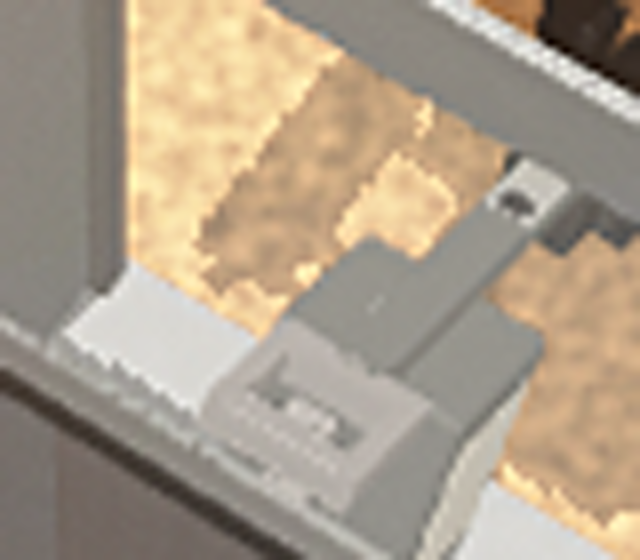

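View pics/g11.png

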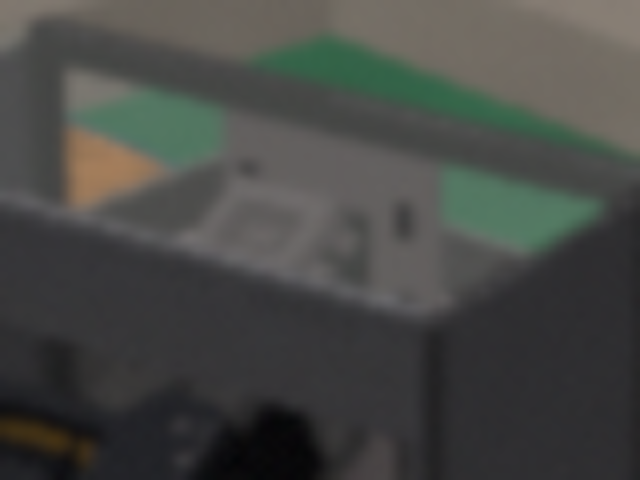

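Request:
send_rows:
  moves: [0,0,0,0,0,-0.2,-1,0,0,0,0,0,-0.2,-1,0,0,0,0,0,-0.2,-1,0,0,0,0,0,-0.2,-1,0,0,0,0,0,-0.1,-1,0,0,0,0,0,0,-1]

```text
time_s: 15.15
position: [0.5022, 0.1464, 0.0971]
tcp_rot: [[0.855, 0.246, 0.456], [0.218, -0.969, 0.116], [0.47, 0.0, -0.883]]
force: [-0.6, -0.4, -2.3]
opening: 0.207
```

Request:
send_rows:
  moves: [0,0,0,0,0,-0.1,-1,0,0,0,0,0,-0.1,-1,0,0,0,0,0,0,-1]

```text
time_s: 15.45
position: [0.5022, 0.1464, 0.0951]
tcp_rot: [[0.855, 0.246, 0.456], [0.218, -0.969, 0.116], [0.47, 0.0, -0.883]]
force: [0.6, 0.3, -2.7]
opening: 0.204
```

Request:
send_rows:
  moves: [0,0,0,0,0,-0.1,-1,0,0,0,0,0,-0.1,-1,0,0,0,0,0,0,-1]

```text
time_s: 15.75
position: [0.5022, 0.1464, 0.093]
tcp_rot: [[0.855, 0.246, 0.455], [0.218, -0.969, 0.116], [0.47, 0.0, -0.883]]
force: [0.4, 0.2, -3.4]
opening: 0.206
```

```bash
python3 chk.py g12
```

```text
[  0.   32.8 124.7 125.9   8.2 -48.9] [ 0.41  0.21 -3.39] [0.5022 0.1464 0.093 ] [ 3.95546475e+01 -1.85646746e-01  1.88709596e+02]
eye pred [[349.0, 503.0], [201.0, 411.0], [342.0, 470.0], [242.0, 408.0], [385.0, 427.0], [285.0, 366.0]]
tip pred 0.189 [[333.0, 442.0], [287.0, 413.0], [272.0, 434.0], [318.0, 462.0]]
tip pred 0.195 [[334.0, 430.0], [288.0, 401.0], [273.0, 422.0], [319.0, 451.0]]
tip pred 0.201 [[335.0, 418.0], [289.0, 389.0], [274.0, 410.0], [320.0, 439.0]]
```

View pics/g12.png

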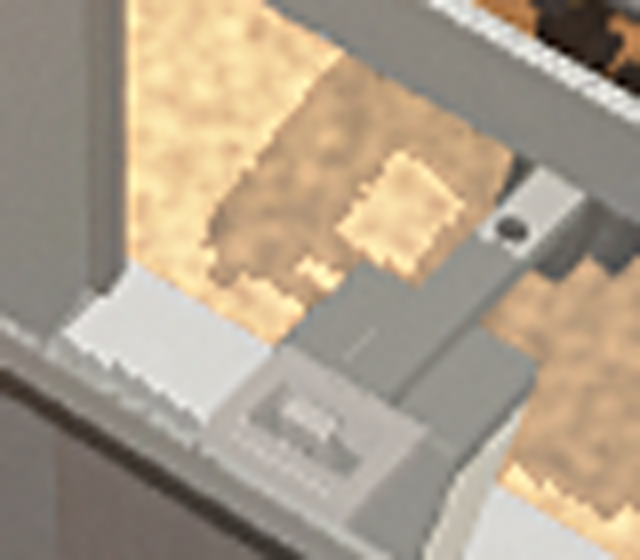

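Request:
send_rows:
  moves: [0,0,0,0,0,-0.1,-1,0,0,0,0,0,-0.1,-1,0,0,0,0,0,0,-1]

```text
time_s: 16.1
position: [0.5022, 0.1464, 0.091]
tcp_rot: [[0.855, 0.246, 0.455], [0.218, -0.969, 0.116], [0.47, 0.0, -0.883]]
force: [-1.0, 0.1, -2.2]
opening: 0.204
```

Request:
send_rows:
  moves: [0,0,0,0,0,-0.1,-1,0,0,0,0,0,0,-1,0,0,0,0,0,0,-1]

```text
time_s: 16.4
position: [0.5023, 0.1464, 0.0901]
tcp_rot: [[0.855, 0.247, 0.456], [0.218, -0.969, 0.116], [0.47, 0.0, -0.883]]
force: [-1.3, -0.4, -2.5]
opening: 0.199
```

Request:
send_rows:
  moves: [0,0,0,0,0,-0.1,-1,0,0,0,0,0,0,-1,0,0,0,0,0,0,-1]

```text
time_s: 16.7
position: [0.5022, 0.1464, 0.0891]
tcp_rot: [[0.855, 0.247, 0.456], [0.218, -0.969, 0.116], [0.47, 0.0, -0.883]]
force: [0.9, -0.2, -2.3]
opening: 0.203
```

Request:
send_rows:
  moves: [0,0,0,0,0,-0.1,-1,0,0,0,0,0,0,-1,0,0,0,0,0,0,-1]

```text
time_s: 17.0
position: [0.5022, 0.1464, 0.0881]
tcp_rot: [[0.855, 0.246, 0.456], [0.218, -0.969, 0.116], [0.47, 0.0, -0.883]]
force: [0.1, 0.2, -2.3]
opening: 0.203
```

```bash
cat > f.py <<'E'
from h import *
s=read_state();Z=Ro.from_euler('z',-YAW,degrees=True)
print('F',np.round(Z.apply(s['force']),2),'M',np.round(Z.apply(s['moment']),3),'eye',np.round(eyecab(),1),'open',round(s['opening'],3))
E
python3 f.py
```

```text
F [ 0.13  0.21 -2.33] M [0.002 0.825 0.016] eye [ 3.960e+01 -1.000e-01  1.839e+02] open 0.203
```

Request:
send_rows:
  moves: [0,0,0,0,0,-0.1,-1,0,0,0,0,0,0,-1,0,0,0,0,0,0,-1]

```text
time_s: 17.3
position: [0.5024, 0.1464, 0.0871]
tcp_rot: [[0.855, 0.247, 0.456], [0.218, -0.969, 0.116], [0.47, 0.0, -0.882]]
force: [0.7, 0.5, -2.1]
opening: 0.205
```

```bash
python3 f.py
```

```text
F [ 0.84  0.33 -2.1 ] M [0.03  0.81  0.062] eye [ 39.7  -0.2 182.9] open 0.205
```

Request:
send_rows:
  moves: [0,0,0,0,0,-0.1,-1,0,0,0,0,0,0,-1,0,0,0,0,0,0,-1]

```text
time_s: 17.6
position: [0.5027, 0.1465, 0.0864]
tcp_rot: [[0.855, 0.247, 0.457], [0.218, -0.969, 0.116], [0.471, 0.0, -0.882]]
force: [0.5, -0.4, -0.8]
opening: 0.207
```

```bash
python3 f.py
```

```text
F [ 0.37 -0.52 -0.75] M [ 0.034  0.543 -0.004] eye [ 3.990e+01 -1.000e-01  1.823e+02] open 0.207
```

Request:
send_rows:
  moves: [0,0,0,0,0,-0.04,-1,0,0,0,0,0,0,-1,0,0,0,0,0,0,-1]

```text
time_s: 17.9
position: [0.5028, 0.1466, 0.086]
tcp_rot: [[0.855, 0.247, 0.457], [0.218, -0.969, 0.116], [0.471, 0.0, -0.882]]
force: [-0.0, -0.2, -0.1]
opening: 0.207
```

```bash
python3 f.py; python3 chk.py g13
```

```text
F [-0.08 -0.2  -0.15] M [ 0.019  0.285 -0.029] eye [ 4.000e+01 -1.000e-01  1.819e+02] open 0.207
[  0.   34.  124.9 132.9   9.1 -55.9] [-0.03 -0.21 -0.15] [0.5028 0.1466 0.086 ] [ 3.99942935e+01 -1.13832232e-01  1.81946672e+02]
eye pred [[346.0, 518.0], [199.0, 427.0], [340.0, 485.0], [240.0, 424.0], [382.0, 442.0], [283.0, 381.0]]
tip pred 0.189 [[333.0, 442.0], [287.0, 413.0], [272.0, 434.0], [318.0, 462.0]]
tip pred 0.195 [[334.0, 430.0], [288.0, 401.0], [273.0, 422.0], [319.0, 451.0]]
tip pred 0.201 [[335.0, 418.0], [289.0, 389.0], [274.0, 410.0], [320.0, 439.0]]
```

View pics/g13.png

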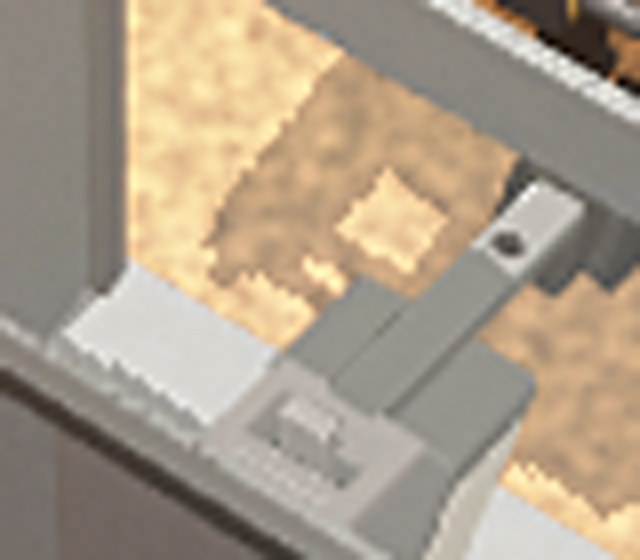

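```bash
python3 - <<'E'
from h import *
st=read_state();P=lamp([[.061,0,.07]],SAG)[0];p=np.array(st['position'])
ax=Ro.from_euler('z',YAW,degrees=True).apply([0,-1,0]);prev=p
for a in range(1,13):
    q=P+Ro.from_rotvec(ax*np.radians(a)).apply(p-P); print(a,np.round(ax,3),np.round((q-prev)*100,3)); prev=q
print('heel',eyecab(None,(.041,0,0)))
E
```

```text
1 [ 0.245 -0.969  0.   ] [ 0.161  0.041 -0.237]
2 [ 0.245 -0.969  0.   ] [ 0.165  0.042 -0.234]
3 [ 0.245 -0.969  0.   ] [ 0.169  0.043 -0.231]
4 [ 0.245 -0.969  0.   ] [ 0.173  0.044 -0.228]
5 [ 0.245 -0.969  0.   ] [ 0.177  0.045 -0.225]
6 [ 0.245 -0.969  0.   ] [ 0.181  0.046 -0.222]
7 [ 0.245 -0.969  0.   ] [ 0.184  0.047 -0.219]
8 [ 0.245 -0.969  0.   ] [ 0.188  0.048 -0.215]
9 [ 0.245 -0.969  0.   ] [ 0.192  0.049 -0.212]
10 [ 0.245 -0.969  0.   ] [ 0.195  0.049 -0.208]
11 [ 0.245 -0.969  0.   ] [ 0.199  0.05  -0.205]
12 [ 0.245 -0.969  0.   ] [ 0.202  0.051 -0.201]
heel [ 5.05472465e+01 -1.03628629e-01  1.08706745e+02]
```

Request:
send_rows:
  moves: [0.12,-0.48,0,0.08,0.02,-0.12,-1,0.12,-0.48,0,0.08,0.02,-0.12,-1,0.12,-0.48,0,0.08,0.02,-0.12,-1,0.12,-0.48,0,0.08,0.02,-0.12,-1,0,0,0,0,0,0,-1,0,0,0,0,0,0,-1]

```text
time_s: 18.55
position: [0.506, 0.1473, 0.0812]
tcp_rot: [[0.839, 0.247, 0.486], [0.214, -0.969, 0.123], [0.501, 0.0, -0.865]]
force: [1.2, -0.2, 0.3]
opening: 0.199
```

```bash
python3 f.py
```

```text
F [ 1.11 -0.53  0.33] M [0.037 0.162 0.024] eye [ 3.990e+01 -1.000e-01  1.819e+02] open 0.199
```

Request:
send_rows:
  moves: [0.12,-0.48,0,0.08,0.02,-0.11,-1,0.12,-0.48,0,0.08,0.02,-0.11,-1,0.12,-0.48,0,0.09,0.02,-0.11,-1,0.12,-0.48,0,0.09,0.02,-0.11,-1,0,0,0,0,0,0,-1,0,0,0,0,0,0,-1]

```text
time_s: 19.15
position: [0.5091, 0.1481, 0.0767]
tcp_rot: [[0.821, 0.247, 0.514], [0.209, -0.969, 0.13], [0.53, 0.0, -0.848]]
force: [0.7, 1.0, 0.1]
opening: 0.201
```

```bash
python3 f.py
```

```text
F [0.95 0.76 0.07] M [0.09  0.077 0.015] eye [ 39.6  -0.2 181.9] open 0.201
```

Request:
send_rows:
  moves: [0.12,-0.48,0,0.09,0.02,-0.11,-1,0.12,-0.48,0,0.09,0.02,-0.11,-1,0,0,0,0,0,0,-1,0,0,0,0,0,0,-1]

```text
time_s: 19.55
position: [0.5108, 0.1485, 0.0743]
tcp_rot: [[0.813, 0.247, 0.528], [0.207, -0.969, 0.134], [0.545, 0.0, -0.839]]
force: [2.0, -0.1, 0.3]
opening: 0.203
```

```bash
python3 f.py
```

```text
F [ 1.89 -0.59  0.31] M [0.06  0.069 0.047] eye [ 39.5  -0.2 181.9] open 0.203
```

Request:
send_rows:
  moves: [0.12,-0.48,0,0.12,0.03,-0.11,-1,0.12,-0.48,0,0.12,0.03,-0.11,-1,0,0,0,0,0,0,-1,0,0,0,0,0,0,-1]

```text
time_s: 19.95
position: [0.5128, 0.149, 0.0719]
tcp_rot: [[0.804, 0.246, 0.541], [0.205, -0.969, 0.137], [0.558, 0.0, -0.83]]
force: [-0.3, 0.2, 1.2]
opening: 0.201
```

```bash
python3 f.py;python3 chk.py g14; python3 - <<'E'
from h import *
c=cam('side');cv2.imwrite('pics/g15.png',cv2.resize(c['pixels'][140:290,180:350,::-1],None,fx=4,fy=4,interpolation=2))
print(eyecab(None,(.041,0,0)))
E
```

```text
F [-0.23  0.31  1.18] M [ 0.1    0.15  -0.012] eye [ 39.8  -0.2 181.6] open 0.201
[ -0.6  38.8 128.1 156.9  21.5 -80.9] [-0.3   0.25  1.18] [0.5128 0.149  0.0719] [ 39.84818373  -0.19612962 181.64110643]
eye pred [[349.0, 514.0], [202.0, 423.0], [342.0, 485.0], [241.0, 423.0], [381.0, 448.0], [282.0, 388.0]]
tip pred 0.189 [[333.0, 442.0], [287.0, 413.0], [272.0, 434.0], [318.0, 462.0]]
tip pred 0.195 [[334.0, 430.0], [288.0, 401.0], [273.0, 422.0], [319.0, 451.0]]
tip pred 0.201 [[335.0, 418.0], [289.0, 389.0], [274.0, 410.0], [320.0, 439.0]]
[ 57.74866863  -0.20533156 109.8896373 ]
```

View pics/g14.png

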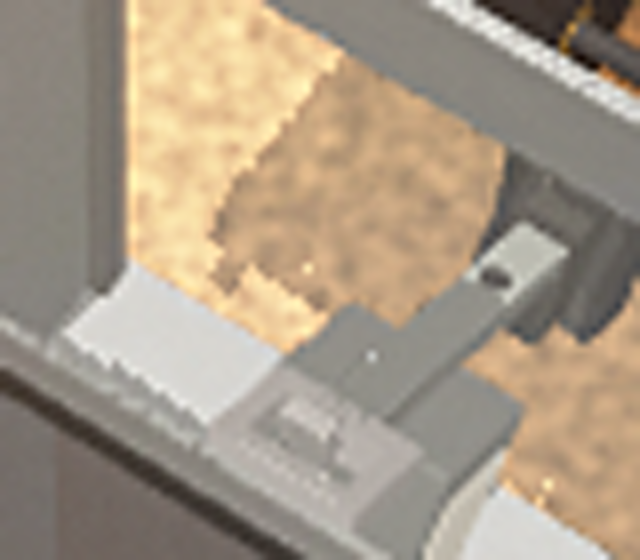

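View pics/g15.png

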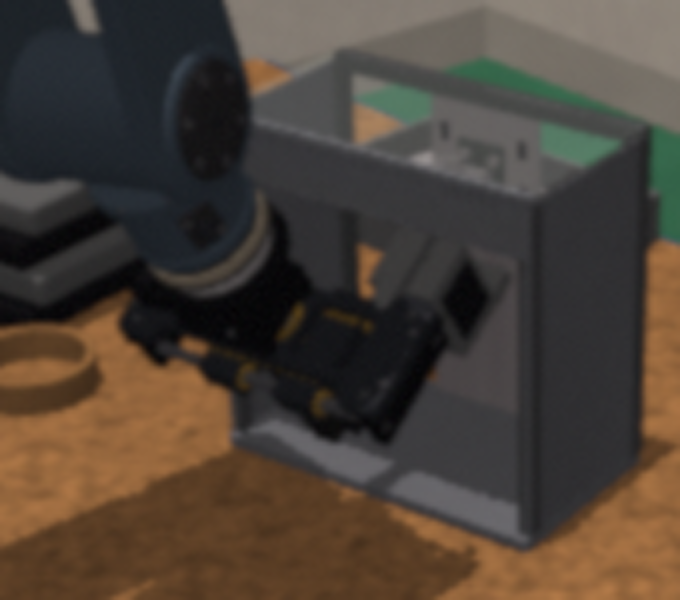

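Request:
send_rows:
  moves: [0.12,-0.48,0,0.09,0.02,-0.08,-1,0,0,0,0,0,0,-1,0,0,0,0,0,0,-1]

```text
time_s: 20.35
position: [0.5137, 0.1492, 0.0711]
tcp_rot: [[0.799, 0.247, 0.548], [0.204, -0.969, 0.139], [0.566, 0.001, -0.825]]
force: [0.1, 0.4, 0.5]
opening: 0.204
```

```bash
python3 f.py
```

```text
F [0.19 0.37 0.54] M [0.04  0.265 0.07 ] eye [ 39.9  -0.2 181.9] open 0.204
```

Request:
send_rows:
  moves: [0.12,-0.48,0,0.09,0.02,-0.09,-1,0,0,0,0,0,0,-1,0,0,0,0,0,0,-1]

```text
time_s: 20.65
position: [0.5147, 0.1494, 0.0703]
tcp_rot: [[0.794, 0.247, 0.555], [0.202, -0.969, 0.141], [0.573, 0.001, -0.82]]
force: [-0.1, 0.3, -0.0]
opening: 0.202
```

```bash
python3 f.py
```

```text
F [-0.01  0.33 -0.01] M [0.077 0.352 0.012] eye [ 39.9  -0.2 182.2] open 0.202
```

Request:
send_rows:
  moves: [0.12,-0.48,0,0.09,0.02,-0.1,-1,0,0,0,0,0,0,-1,0,0,0,0,0,0,-1]

```text
time_s: 20.95
position: [0.5154, 0.1496, 0.0692]
tcp_rot: [[0.79, 0.246, 0.562], [0.201, -0.969, 0.142], [0.58, 0.001, -0.815]]
force: [-1.4, 0.0, -0.7]
opening: 0.209
```

```bash
python3 f.py
```

```text
F [-1.38  0.38 -0.7 ] M [ 0.094  0.556 -0.031] eye [ 39.7  -0.3 182.2] open 0.209
```

Request:
send_rows:
  moves: [0,0,0,0,0,-0.04,-1,0.06,-0.24,0,0.04,0.01,-0.05,-1,0,0,0,0,0,0,-1,0,0,0,0,0,0,-1]

```text
time_s: 21.35
position: [0.5158, 0.1497, 0.0684]
tcp_rot: [[0.787, 0.247, 0.565], [0.201, -0.969, 0.143], [0.583, 0.001, -0.812]]
force: [-2.5, -0.8, 0.7]
opening: 0.203
```

```bash
python3 f.py;python3 chk.py g16; python3 - <<'E'
from h import *
c=cam('side');cv2.imwrite('pics/g17.png',cv2.resize(c['pixels'][190:250,260:330,::-1],None,fx=9,fy=9,interpolation=2))
print(eyecab(None,(.041,0,0)))
E
python3 f.py
```

```text
F [-2.6  -0.22  0.68] M [0.096 0.584 0.016] eye [ 39.6  -0.2 182. ] open 0.203
[ -0.8  40.3 128.9 159.3  25.4 -83.5] [-2.47 -0.85  0.68] [0.5158 0.1497 0.0684] [ 39.55203977  -0.24167821 182.00474778]
eye pred [[350.0, 511.0], [203.0, 420.0], [343.0, 483.0], [242.0, 421.0], [381.0, 448.0], [282.0, 388.0]]
tip pred 0.189 [[333.0, 442.0], [287.0, 413.0], [272.0, 434.0], [318.0, 462.0]]
tip pred 0.195 [[334.0, 430.0], [288.0, 401.0], [273.0, 422.0], [319.0, 451.0]]
tip pred 0.201 [[335.0, 418.0], [289.0, 389.0], [274.0, 410.0], [320.0, 439.0]]
[ 59.63477943  -0.21895992 110.77159878]
F [-2.35 -0.24  1.23] M [0.08  0.578 0.018] eye [ 39.6  -0.2 182. ] open 0.205
```

View pics/g17.png

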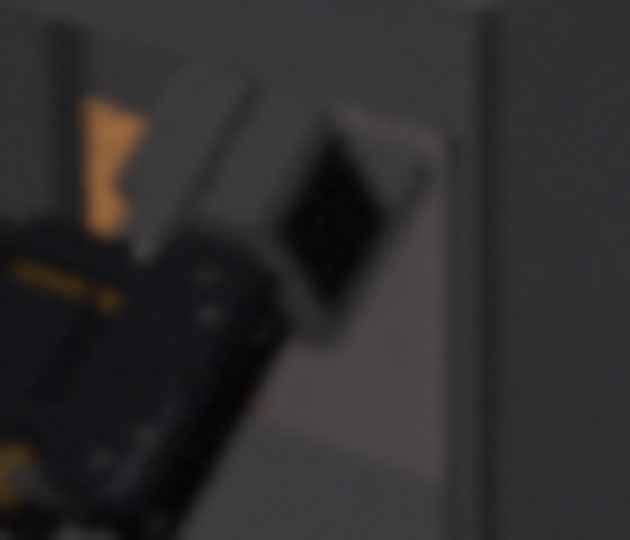

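View pics/g16.png

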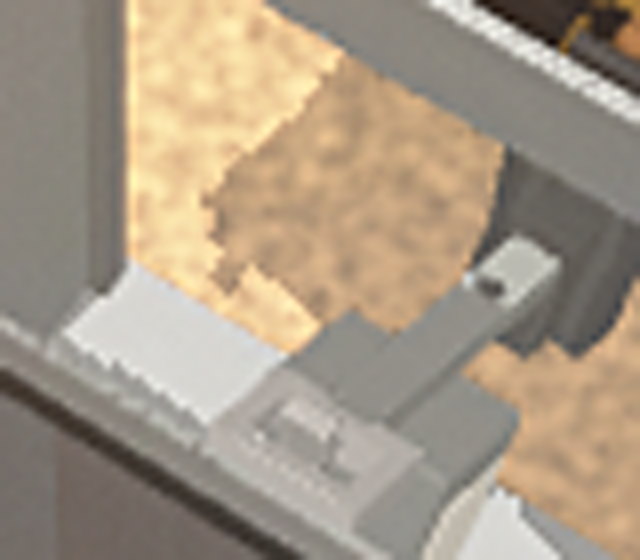

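Request:
send_rows:
  moves: [0,0,0,-0.02,0,0,-1,0,0,0,0,0,0,-1,0,0,0,0,0,0,-1]

```text
time_s: 21.75
position: [0.5158, 0.1497, 0.0685]
tcp_rot: [[0.787, 0.247, 0.566], [0.201, -0.969, 0.143], [0.583, 0.001, -0.812]]
force: [-2.6, -1.0, 0.5]
opening: 0.204
```

```bash
python3 f.py
```

```text
F [-2.76 -0.29  0.55] M [0.072 0.619 0.02 ] eye [ 39.5  -0.2 182. ] open 0.204
```

Request:
send_rows:
  moves: [0,0,0,0,0,0,-0.55,0,0,0,0,0,0,-0.5,0,0,0,0,0,0,-0.3,0,0,0,0,0,0,-0.1,0,0,0,0,0,0,0,0,0,0,0,0,0,0,0,0,0,0,0,0,0]

```text
time_s: 22.45
position: [0.516, 0.1497, 0.0686]
tcp_rot: [[0.787, 0.247, 0.566], [0.201, -0.969, 0.143], [0.584, 0.001, -0.812]]
force: [-0.6, 0.4, -0.4]
opening: 0.489
```

```bash
python3 f.py;python3 chk.py g18; python3 - <<'E'
from h import *
c=cam('side');cv2.imwrite('pics/g19.png',cv2.resize(c['pixels'][140:290,180:350,::-1],None,fx=4,fy=4,interpolation=2))
c=cam('wrist');save(c,'w5')
E
```

```text
F [-0.44  0.49 -0.41] M [ 0.085  0.393 -0.002] eye [ 39.7  -0.2 182.2] open 0.489
[ -0.8  40.3 128.9 159.3  25.4 -83.6] [-0.55  0.37 -0.41] [0.516  0.1497 0.0686] [ 39.69051458  -0.24793341 182.23014391]
eye pred [[350.0, 511.0], [203.0, 420.0], [342.0, 483.0], [242.0, 421.0], [381.0, 448.0], [282.0, 388.0]]
tip pred 0.189 [[333.0, 442.0], [287.0, 413.0], [272.0, 434.0], [318.0, 462.0]]
tip pred 0.195 [[334.0, 430.0], [288.0, 401.0], [273.0, 422.0], [319.0, 451.0]]
tip pred 0.201 [[335.0, 418.0], [289.0, 389.0], [274.0, 410.0], [320.0, 439.0]]
```

View pics/g18.png

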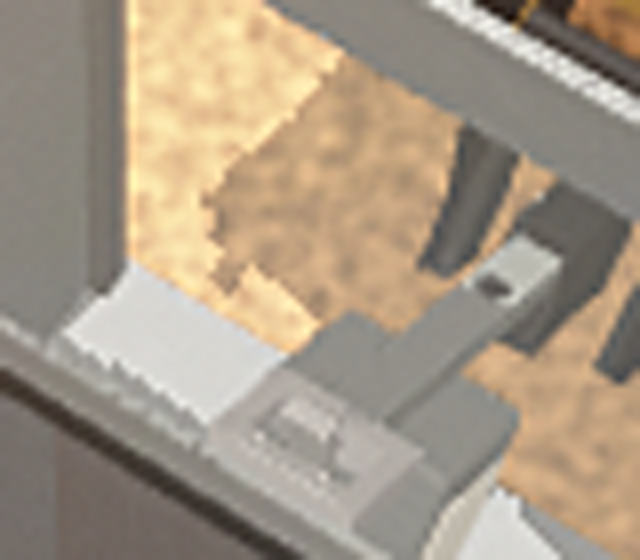

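View pics/w5.png

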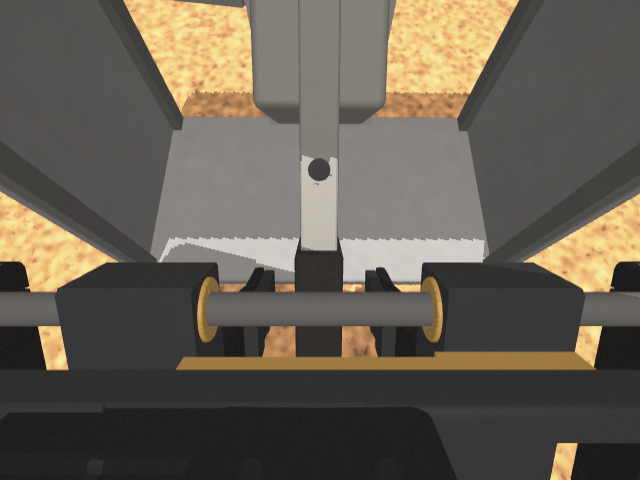

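Request:
send_rows:
  moves: [0,0,0,-0.28,-0.07,0.41,0,0,0,0,-0.57,-0.14,0.81,0,0,0,0,-0.57,-0.14,0.81,0,0,0,0,-0.85,-0.21,1.2,0,0,0,0,-0.85,-0.21,1.2,0,0,0,0,-0.85,-0.21,1.2,0,0,0,0,-0.85,-0.21,1.2,0,0,0,0,-0.85,-0.21,1.2,0,0,0,0,0,0,0,0]

```text
time_s: 23.5
position: [0.4578, 0.1356, 0.1505]
tcp_rot: [[0.786, 0.247, 0.567], [0.201, -0.969, 0.143], [0.585, 0.002, -0.811]]
force: [-0.6, 0.2, -0.4]
opening: 0.498
```

```bash
python3 f.py;python3 chk.py g20; python3 - <<'E'
from h import *
c=cam('side');cv2.imwrite('pics/g21.png',cv2.resize(c['pixels'][140:290,180:350,::-1],None,fx=4,fy=4,interpolation=2))
c=cam('scene');save(c,'scene9')
E
```

```text
F [-0.49  0.38 -0.41] M [0.069 0.408 0.04 ] eye [-20.4   0.5 264.3] open 0.498
[ -3.9  25.4 134.8 143.9  17.9 -70.2] [-0.56  0.25 -0.41] [0.4578 0.1356 0.1505] [-20.38629375   0.47718032 264.31616184]
eye pred [[528.0, 127.0], [371.0, 36.0], [518.0, 101.0], [411.0, 39.0], [554.0, 72.0], [450.0, 12.0]]
tip pred 0.189 [[333.0, 442.0], [287.0, 413.0], [272.0, 434.0], [318.0, 462.0]]
tip pred 0.195 [[334.0, 430.0], [288.0, 401.0], [273.0, 422.0], [319.0, 451.0]]
tip pred 0.201 [[335.0, 418.0], [289.0, 389.0], [274.0, 410.0], [320.0, 439.0]]
```

View pics/g21.png

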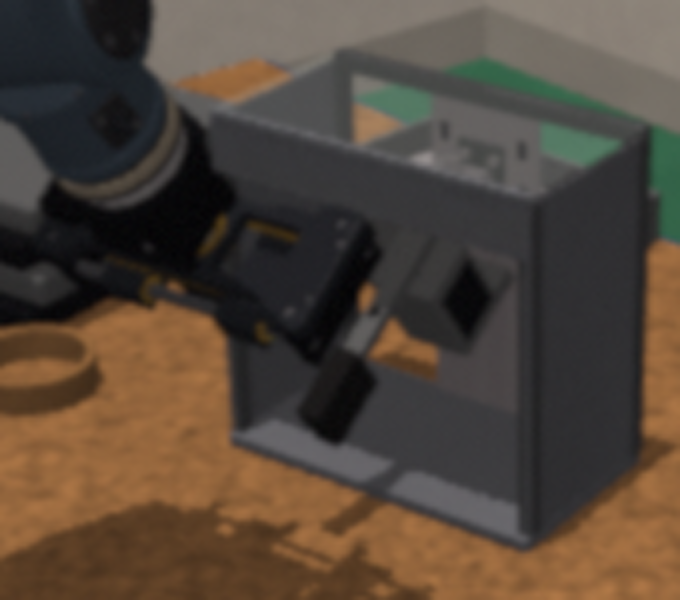

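View pics/scene9.png

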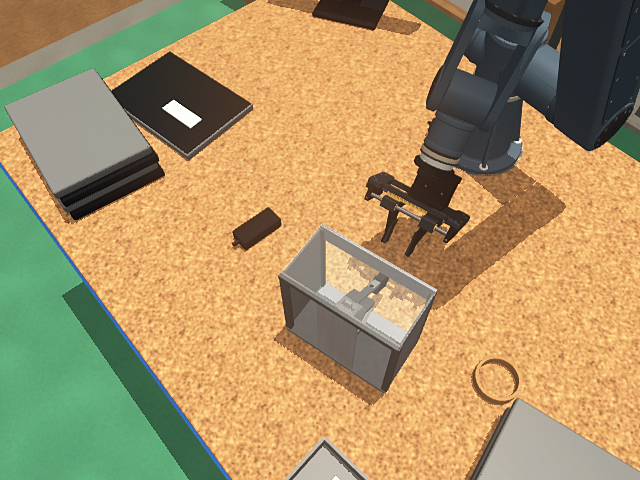

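Request:
send_rows:
  moves: [0,0,0,-0.3,-0.1,0.5,0,0,0,0,-0.3,-0.1,0.5,0,0,0,0,-0.3,-0.1,0.5,0,0,0,0,0,0,0,0,0,0,0,0,0,0,0,0,0,0,0,0,0,0,0,0,0,0,0,0,0]

```text
time_s: 24.35
position: [0.4504, 0.1328, 0.1635]
tcp_rot: [[0.787, 0.247, 0.565], [0.201, -0.969, 0.143], [0.583, 0.001, -0.812]]
force: [-0.7, 0.0, 0.4]
opening: 0.501
```

```bash
python3 - <<'E'
from h import *
c=cam('scene');save(c,'scene10');a=cv2.imread('pics/scene9.png').astype(int);b=c['pixels'][:,:,::-1].astype(int)
print('lamp region change',np.abs(a-b)[275:320,335:385].mean(), 'brick',np.abs(a-b)[200:255,225:290].mean())
a=cv2.imread('pics/scene3.png').astype(int);print('brick vs earlier',np.abs(a-b)[205:255,225:285].mean(),'tape',np.abs(a-b)[350:410,465:530].mean())
cv2.imwrite('pics/g22.png',cv2.resize(c['pixels'][250:320,310:390,::-1],None,fx=8,fy=8,interpolation=2))
E
```

```text
lamp region change 1.6457777777777778 brick 0.9545920745920746
brick vs earlier 5.7075555555555555 tape 4.00982905982906
```

View pics/g22.png

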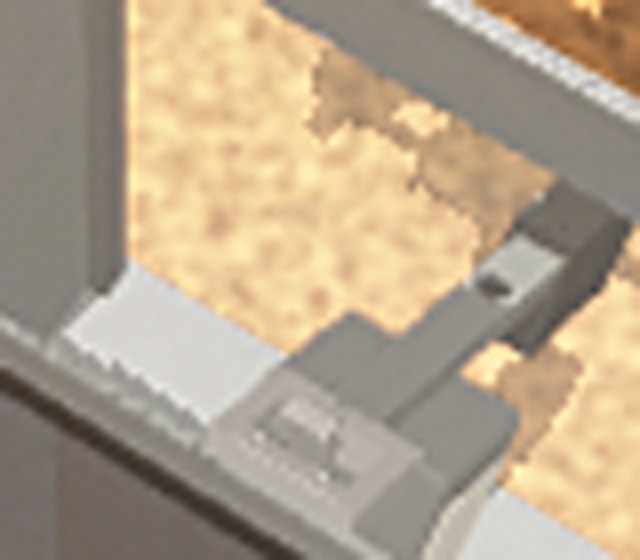

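```bash
python3 -c "
from rig import hand_in
print(hand_in())"
```

```text
the job is handed in; nothing more can be done
None
```

The lamp is hanging by its eye on the cabinet hook with its heel on the back strip, and I handed the job in at about 24 s.

**What I did:** I pinched the lamp by its rubber grip and went in under the front lip, tilting it to about 27° eye end up on the way. I lowered the eye over the upturned end until the hook took essentially the whole weight (vertical force on the tool went from about -2.3 N to about 0). Still holding it, I swung the grip down to about 35°, until the heel touched the strip at roughly 2.5 N sideways. Then I let go and backed off.

**Last checks:**
- **Lamp:** it did not move when I released it. The pictures 0.85 s apart after the retreat also show it still, with the hook's upturned end through the eye.
- **Forces:** no reading I took showed more than about 3 N at the wrist during insertion and hanging. I read the force only at the end of each move, so a brief peak in between would not show. The strongest press on the hook I worked out was about 3.5 N.
- **Robot:** the gripper is clear of everything.
- **Brick and tape:** they look unmoved by eye. A numeric picture comparison with an earlier view gave small differences for both. I put these down to shadows and noise and did not look further.

**Disagreements:**
- **Hook height:** the first camera estimate put the seat at about 175 mm and a later one at about 183 mm. Contact came at about 181 mm.
- **Eye position:** the scene camera showed the eye about 2–3 mm away from where the arm pose put it, so I backed off 1.5 mm before lowering.

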